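# Reload the cartridge carrier and slide it up into the reader

### The arm

A 6-joint arm with a two-finger parallel gripper is mounted at the origin on the work surface. World frame = base frame: x ahead of the robot, y to its left, z up, the work surface at z = 0. Lengths are in mm, angles in rad, forces in N, time in s.
With the tool pointing down it reaches from about 350 to 975 mm from the base axis. Payload 7.1 kg.
Tool frame: the origin (TCP) lies midway between the tips of the shut fingers; the grasp point (between the pads) lies 19 mm behind it; z points along the fingers, y is the line along which they close (so a half turn about z gives the same grasp; the last joint's range is limited). The gripper opens to 88 mm and grips with 3 to 60 N. Pads are 20 mm wide; open, the fingers measure 115 mm over their backs; the gripper's body (75 mm by 178 mm) begins 61 mm behind the grasp point.
Start: joints at [-1.286, 0.423, 1.63, -0, 1.089, -0.019], TCP at [186.986, -596.357, 222.675] pointing down, gripper open.
Joint ranges: [-3, 3], [-0.9, 2.11], [0.09, 2.58], [-1.31, 4.45], [0.11, 2.69], [-2.54, 2.54]. Speed limits (rad/s): [2.39, 2.39, 3.01, 3.14, 3.14, 3.14].

### API

Orientations are given as a rotation vector (axis times angle).
In Python, from workcell import ctrl gives the robot as it stands.
- The arm moves only by the shell command python3 -m inch 'ROWS' [OPENING]. ROWS is JSON, a list of rows, each an object with "xyz": the shift along the tool's x, y, z in mm, a list of three; "rot": the turn, a rotation vector about the tool's x, y, z in rad, a list of three. In form: [{"xyz": [dx, dy, dz], "rot": [ax, ay, az]}, ...]. A call has 1 to 12 rows; each row is the pose to reach, as a shift and turn from the pose commanded when the call began, along the tool's axes at that moment; what a row does not reach only later rows make up. A row lasts 1/12 s, in which the tool goes at most 41.7 mm and 7.16 degrees, less where a joint would pass 70% of its speed; a pose out of reach is approached as far as the arm can. A call with a gripper value outside its range is refused whole. OPENING is the closure in counts, from 0 (fully open) to 255 (shut), set as the call begins (- or left out, the last holds). The fingers move at their own pace and stop on an object; the grip force is fixed at half the most. Time passes only in rows, so rows that repeat a pose let the fingers close. It gives the time, the measured TCP pose, the force, the opening and the grip force at its end, in the units of the state.
- ctrl.get_obs(): the state, without advancing time (a new reading comes with each control period).
- ctrl.get_image(name): name is "scene" or "side" or "wrist"; returns the picture (400x640x3 uint8, red, green, blue); there is no depth.
- ctrl.camera_model(name): a dict with "fx", "fy", "cx", "cy" (pixels), "k1" (the pictures are not rectified: a ray, as slopes to the right and down, at radius r is drawn at 1 + k1 r^2 times it, then the intrinsics apply), "position" and "attitude" of the camera in the world. Camera axes: x right, y up, looking along -z (the intrinsics and any distortion apply to the point x, -y, -z); pixel columns grow to the right and rows downward; lengths in mm; the calibration is good to about 2 mm. A picture is of the moment at which its call begins: read the wrist's pose just before it. camera_model takes no time and is no camera call; for the wrist camera it gives the pose at the moment of the call.
- ctrl.close_job(): hands the job in; it is judged then, once.
The state is a dict: "t": time; "qpos": joint angles; "qvel": joint speeds; "joint_torque": joint torques, N m; "ee_pos": TCP position; "orientation": TCP orientation; "ft_force": force on the tool from outside, world axes, zero at the start; "moment": the same for the moment, N m; "width": finger opening in mm; "grasp_force": force on a finger pad.
Only numpy, scipy, OpenCV 4.12 (cv2) and the standard library are available. Lean on these libraries where they do the work, as an engineer would, in place of code of your own. Each camera call takes 0.05 s, during which the arm holds its last target. There are 200 camera calls.

### The job

Clear every spent cartridge (dark pierced holes) out of the grey carrier into the blue waste box, and press every fresh cartridge (silver foil) from the mat flush into a recess of its own while the carrier is still down on the landing. Then push the loaded carrier up the ramp and leave it resting against the rubber stop at the top, and only then throw the lever on the reader fully over to the uphill side. Leave the jar, dish, timer, tip box and bottle where they stand.

Things in the scene. Friction and masses are not known exactly. Their poses are not given: they have to be found in the camera images.
- dock: fixed loading dock. Origin on the bench (z = 0) below the ramp's foot, x points uphill, z up. A level landing (x -150 to 0 mm, 10 mm above the bench, open at its lower end), then a ramp rising at 9 degrees (x 0 to 138 mm). Side rails 10 mm high, 128 mm apart, along both. At the top a rubber stop bar, behind it the white reader box (x 154 to 254 mm, 170 mm wide, top at 62 mm)
- dock_stop (a point): middle of the foot of the black stop bar's downhill face, on the ramp surface (138 mm along x from the dock's origin, 32 mm above the bench); axes as the dock's. The bar is 14 mm high and square to the ramp
- carrier: loose grey cartridge carrier, 96 mm long (x, uphill), 124 mm wide (y), 20 mm high, about 350 g empty, lying on the landing between the rails (2 mm play each side). Origin: centre of its underside. Three recesses side by side, open at the top, centres at y = -38, 0 and 38 mm, see carrier_slot0..2
- carrier_nose (a point): middle of the carrier's uphill bottom edge (48 mm along x from its origin)
- carrier_slot0 (a point): centre of the floor of the carrier's recess at y = -38 mm, 6 mm above the carrier's underside; axes as the carrier's. The recess is 68 mm (x) x 32 mm (y), 14 mm deep: a cartridge lies in it along x, either way round, with 2 mm play each side; its 14 mm body then sits flush with the carrier's top and its grip stands 20 mm proud
- carrier_slot1 (a point): centre of the floor of the carrier's recess at y = 0 mm, 6 mm above the carrier's underside; axes as the carrier's. The recess is 68 mm (x) x 32 mm (y), 14 mm deep: a cartridge lies in it along x, either way round, with 2 mm play each side; its 14 mm body then sits flush with the carrier's top and its grip stands 20 mm proud
- carrier_slot2 (a point): centre of the floor of the carrier's recess at y = 38 mm, 6 mm above the carrier's underside; axes as the carrier's. The recess is 68 mm (x) x 32 mm (y), 14 mm deep: a cartridge lies in it along x, either way round, with 2 mm play each side; its 14 mm body then sits flush with the carrier's top and its grip stands 20 mm proud
- fresh0: fresh cartridge: white block 64 (x) x 28 (y) x 14 mm high, with a finger grip 30 (x) x 14 (y) x 20 mm high in the middle of its top (34 mm high in all) and a silver foil patch on top at each end of the grip; 45 g. Origin: centre of its underside. Lies on the blue mat at the start. May be absent (2 or 3 of the three are there)
- fresh1: fresh cartridge: white block 64 (x) x 28 (y) x 14 mm high, with a finger grip 30 (x) x 14 (y) x 20 mm high in the middle of its top (34 mm high in all) and a silver foil patch on top at each end of the grip; 45 g. Origin: centre of its underside. Lies on the blue mat at the start. May be absent (2 or 3 of the three are there)
- fresh2: fresh cartridge: white block 64 (x) x 28 (y) x 14 mm high, with a finger grip 30 (x) x 14 (y) x 20 mm high in the middle of its top (34 mm high in all) and a silver foil patch on top at each end of the grip; 45 g. Origin: centre of its underside. Lies on the blue mat at the start. May be absent (2 or 3 of the three are there)
- spent0: spent cartridge: same shape, size and axes as a fresh one (64 x 28 x 14 mm, grip 30 x 14 x 20 mm), but with a round dark hole instead of foil at each end of the grip; sits in a recess of the carrier at the start. Origin: centre of its underside. May be absent (1 or 2 of the three are there)
- spent1: spent cartridge: same shape, size and axes as a fresh one (64 x 28 x 14 mm, grip 30 x 14 x 20 mm), but with a round dark hole instead of foil at each end of the grip; sits in a recess of the carrier at the start. Origin: centre of its underside. May be absent (1 or 2 of the three are there)
- spent2: spent cartridge: same shape, size and axes as a fresh one (64 x 28 x 14 mm, grip 30 x 14 x 20 mm), but with a round dark hole instead of foil at each end of the grip; sits in a recess of the carrier at the start. Origin: centre of its underside. May be absent (1 or 2 of the three are there)
- waste: blue open waste box fixed to the bench, 140 mm (x) x 130 mm (y), 80 mm high, walls and floor 4 mm. Origin: centre of its underside
- mat: blue bench mat, fixed, 240 x 180 mm, 2 mm thick. Origin: centre of its underside
- lever (a joint): toggle lever on the reader, rad: 0 = leaning fully downhill (towards the ramp), 1.0 = fully over uphill; upright at 0.5. It swings about an axis along the dock's y, needs about 1 N at the tip and stays where it is left
- lever_tip (a point): centre of the lever's black ball (radius 13 mm), 60 mm from the pivot
- lever_pivot (a point): the lever's pivot, 84 mm above the bench, on the dock's centre line 205 mm along its x
- jar: bystander: amber jar, 40 mm across, 65 mm high; origin centre of underside
- dish: bystander: glass dish, 70 mm across, 16 mm high; origin centre of underside
- timer: bystander: grey timer, 50 x 65 x 18 mm; origin centre of underside
- tipbox: bystander: blue pipette-tip box with a clear lid, 85 x 120 x 62 mm; origin centre of underside
- bottle: bystander: glass bottle, 70 mm across, 150 mm high; origin centre of underside
Not all that is in view belongs to the job. Leave any pink look-alike of the spent2 alone.

How it is judged:
By the outcome, as a careful person would: the job done as asked, in the order asked, and still so for the second after the job is handed in, with the robot touching nothing.
Of fresh0, fresh1, fresh2 only 2 to 3 are there at a start; the rules pass over those that are not, and their reading is None.
Of spent0, spent1, spent2 only 1 to 2 are there at a start; the rules pass over those that are not, and their reading is None.
At some moment in a run one of fresh0, fresh1, fresh2 may be knocked a few centimetres aside while the robot is not near it.
Once in a run the grip may slacken for a moment while it holds something.
It also fails if it takes over 210 s, if anything falls off the work surface, if the arm or the gripper's body presses on something with over 40 N, if the wrist force passes 120 N, or if a joint passes its speed limit or range.

## Working session

There is one attempt and no reset: what is moved stays moved. The work goes in short steps, Python scripts to look and compute and a shell command to move; the robot and the scene stay as the last step left them, time stands still between calls to the robot, and variables do not carry over. Pictures are saved under pics/ and viewed, at most 14 in all, crops included, and the job is handed in when it is done.

```bash
mkdir -p pics; ls; python3 - <<'E'
from workcell import ctrl
import cv2
o=ctrl.get_obs();print({k:o[k] for k in('t','ee_pos','orientation','width','ft_force')})
for n in('scene','side','wrist'):
    m=ctrl.camera_model(n);print(n,m)
    cv2.imwrite(f'pics/{n}0.png',ctrl.get_image(n)[:,:,::-1])
E
```

```text
pics
{'t': 0.0, 'ee_pos': array([ 186.81180826, -595.8110105 ,  221.89683981]), 'orientation': array([-3.10386848e+00, -4.75088532e-01,  3.10816944e-04]), 'width': 87.7664186175471, 'ft_force': array([-0.34190644, -0.34735496,  0.18942992])}
scene {'fx': 500.14283801774764, 'fy': 500.14283801774764, 'cx': 323.54786141112874, 'cy': 199.78691053365415, 'k1': -0.10036149789915415, 'position': array([1213.4213691 , -576.6252537 , 1010.76485221]), 'attitude': array([0.7030326 , 0.33117191, 0.84171605])}
side {'fx': 418.422007892051, 'fy': 418.422007892051, 'cx': 316.0605826368536, 'cy': 197.18826567194887, 'k1': -0.08148959106837199, 'position': array([349.42450236, 642.87905941, 832.19567364]), 'attitude': array([ 0.14877093, -1.07920531, -2.65982989])}
wrist {'fx': 312.05181140589053, 'fy': 312.05181140589053, 'cx': 323.20151899263726, 'cy': 200.66168658579468, 'k1': -0.0518587588169654, 'position': array([ 259.40480604, -573.60429764,  384.8231563 ]), 'attitude': array([-0.24223524,  0.17963975, -1.25704674])}
```

View pics/scene0.png

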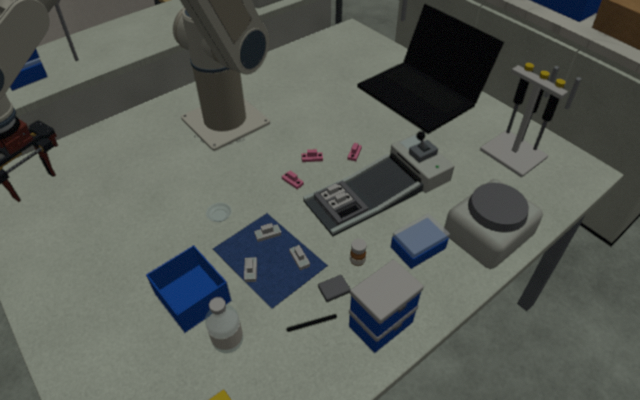

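View pics/side0.png

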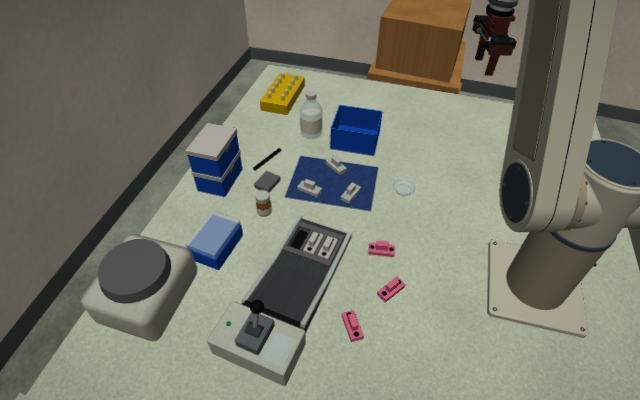

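The views show three fresh cartridges on the mat: scene (267,231), (299,257), (251,268). Two spent ones sit in the carrier around scene (337,197), with one recess empty. There are also three pink look-alikes. The waste box is at scene (188,285) and the lever ball at (421,136).

```bash
cat > h.py <<'E'
import numpy as np, cv2, sys
from scipy.spatial.transform import Rotation as R
from workcell import ctrl
def cam(n): return ctrl.camera_model(n)
def ray(m,p):
    K=np.array([[m['fx'],0,m['cx']],[0,m['fy'],m['cy']],[0,0,1]])
    u=cv2.undistortPoints(np.array([[p]],float),K,np.array([m['k1'],0,0,0,0.]))[0,0]
    d=R.from_rotvec(m['attitude']).apply([u[0],-u[1],-1]); return np.array(m['position']),d/np.linalg.norm(d)
def onz(m,p,z):
    o,d=ray(m,p); return o+d*(z-o[2])/d[2]
def tri(*mp):
    A=np.zeros((3,3));b=np.zeros(3);rs=[ray(m,p) for m,p in mp]
    for o,d in rs:
        P=np.eye(3)-np.outer(d,d);A+=P;b+=P@o
    x=np.linalg.solve(A,b); return x,max(np.linalg.norm(np.cross(x-o,d)) for o,d in rs)
def proj(m,X):
    c=R.from_rotvec(m['attitude']).inv().apply(np.array(X)-m['position']);a,b=c[0]/-c[2],-c[1]/-c[2]
    s=1+m['k1']*(a*a+b*b);return np.array([m['fx']*a*s+m['cx'],m['fy']*b*s+m['cy']])
def go(xyz,yaw,start=None):
    """shift/turn in tool axes; yaw = world direction (deg) of finger closing line (tool y), mod 180"""
    o=ctrl.get_obs(); p,r=(o['ee_pos'],R.from_rotvec(o['orientation'])) if start is None else start
    best=None
    for k in(0,180):
        y=np.radians(yaw+k);Y=np.array([np.cos(y),np.sin(y),0]);Z=np.array([0,0,-1.]);X=np.cross(Y,Z)
        t=R.from_matrix(np.c_[X,Y,Z]);v=(r.inv()*t).as_rotvec()
        if best is None or np.linalg.norm(v)<np.linalg.norm(best[0]):best=(v,t)
    d=r.inv().apply(np.array(xyz,float)-p);print('xyz',np.round(d,1).tolist(),'rot',np.round(best[0],3).tolist());return np.array(xyz,float),best[1]
def shot(n,f=None):
    m=cam(n);i=ctrl.get_image(n)
    if f:cv2.imwrite(f'pics/{f}.png',i[:,:,::-1])
    return m,i
E
python3 - <<'E'
from h import *
s,d=cam('scene'),cam('side')
P={'ball':((421,136),(257,307)),'fA':((267,228),(337,161)),'fB':((300,252),(351,189)),'fC':((251,265),(309,185)),
'gripL':((330,192),(313,240)),'gripR':((340,198),(328,244)),'jar':((358,243),(263,196))}
for k,(a,b) in P.items():
    x,e=tri((s,a),(d,b));print(k,x.round(),e.round(1))
for k,p,z in[('waste c',(188,270),80),('land corner',(305,199),10),('land corner2',(331,230),10),('reader fl',(391,147),62),('reader fr',(431,173),62),('reader br',(452,165),62),('dish',(219,213),8)]:print(k,onz(s,p,z).round())
o=ctrl.get_obs();print(R.from_rotvec(o['orientation']).as_matrix().round(3))
go((560,-80,420),0)
E
```

```text
ball [563. 300. 137.] 2.2
fA [ 533. -193.   92.] 0.5
fB [ 529. -152.   -1.] 52.7
fC [ 578. -228.  -12.] 48.5
gripL [517.  36.  44.] 15.1
gripR [507.  44.  24.] 15.5
jar [689. -39.  63.] 0.7
waste c [ 514. -400.   80.]
land corner [454. -19.  10.]
land corner2 [584. -34.  10.]
reader fl [488. 272.  62.]
reader fr [636. 281.  62.]
reader br [651. 352.  62.]
dish [ 347. -229.    8.]
[[ 0.954  0.299 -0.   ]
 [ 0.299 -0.954  0.001]
 [ 0.    -0.001 -1.   ]]
xyz [510.4, -381.0, -197.5] rot [-0.001, -0.001, -1.267]
```

```bash
python3 - <<'E'
from h import *
go((540,-90,400),-8)
m=cam('wrist');print(ray(m,(320,200))[1])
E
```

```text
xyz [488.3, -377.4, -177.5] rot [-0.001, -0.001, -1.127]
[-0.26688498 -0.07193205 -0.96104016]
```

```bash
python3 -m inch '[{"xyz":[0,0,-178],"rot":[0,0,0]},{"xyz":[0,0,-178],"rot":[0,0,0]},{"xyz":[0,0,-178],"rot":[0,0,-0.1]},{"xyz":[488,-377,-178],"rot":[0,0,-0.3]},{"xyz":[488,-377,-178],"rot":[0,0,-0.5]},{"xyz":[488,-377,-178],"rot":[0,0,-0.7]},{"xyz":[488,-377,-178],"rot":[0,0,-0.9]},{"xyz":[488,-377,-178],"rot":[0,0,-1.127]},{"xyz":[488,-377,-178],"rot":[0,0,-1.127]},{"xyz":[488,-377,-178],"rot":[0,0,-1.127]},{"xyz":[488,-377,-178],"rot":[0,0,-1.127]},{"xyz":[488,-377,-178],"rot":[0,0,-1.127]}]' 0; python3 - <<'E'
from h import *
go((540,-90,400),-8)
E
```

```text
t: 1.15
ee_pos: [401.3, -288.0, 379.9]
orientation: [-2.365, -2.068, 0.0]
ft_force: [0.7, -0.2, -0.3]
width: 87.9
grasp_force: 0.0
xyz [214.8, 111.0, -20.1] rot [-0.0, 0.0, 0.006]
```

```bash
python3 -m inch '[{"xyz":[300,-150,0],"rot":[0,0,-0.3]}]' >/dev/null; python3 - <<'E'
from h import *
print(ctrl.get_obs()['t']);go((540,-90,400),-8)
E
```

```text
1.2333
xyz [161.2, 146.4, -19.5] rot [0.003, 0.0, 0.127]
```

```bash
python3 -m inch '[{"xyz":[161,146,-19],"rot":[0,0,0.12]},{"xyz":[161,146,-19],"rot":[0,0,0.127]},{"xyz":[161,146,-19],"rot":[0,0,0.127]},{"xyz":[161,146,-19],"rot":[0,0,0.127]},{"xyz":[161,146,-19],"rot":[0,0,0.127]},{"xyz":[161,146,-19],"rot":[0,0,0.127]},{"xyz":[161,146,-19],"rot":[0,0,0.127]},{"xyz":[161,146,-19],"rot":[0,0,0.127]},{"xyz":[161,146,-19],"rot":[0,0,0.127]}]'; python3 - <<'E'
from h import *
m,i=shot('wrist','w1')
import pickle;pickle.dump(m,open('w1.pkl','wb'));print(m['position'],m['attitude'])
E
```

```text
t: 1.98
ee_pos: [535.0, -92.4, 398.3]
orientation: [-2.373, -2.057, 0.002]
ft_force: [0.8, 1.1, -0.7]
width: 87.6
grasp_force: 0.0
[545.93249846 -17.36184242 561.14205449] [-0.28119304  0.02201084 -0.14030673]
```

View pics/w1.png

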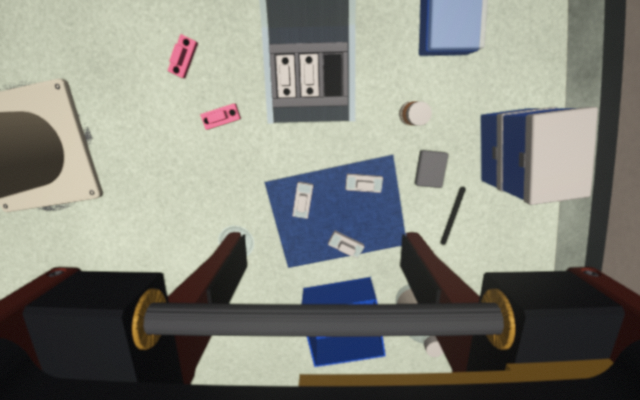

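The wrist view shows spent cartridges in the left and middle recesses, at (285,75) and (309,74). The right recess (333,75) is empty. The fresh ones on the mat are at (302,200), (364,183) and (346,243), and the waste box is at (343,320).

```bash
cat >> h.py <<'E'
def blobs(i,box,lo=400,hi=1e5,f=None):
    x0,y0,x1,y1=box;c=i[y0:y1,x0:x1].astype(int)
    mk=f(c) if f else (c.min(2)>120)&(c.max(2)-c.min(2)<45)
    mk=mk.astype(np.uint8)*255;mk=cv2.morphologyEx(mk,cv2.MORPH_CLOSE,np.ones((5,5)))
    cs,_=cv2.findContours(mk,cv2.RETR_EXTERNAL,cv2.CHAIN_APPROX_NONE);out=[]
    for k in cs:
        if lo<cv2.contourArea(k)<hi: out.append(k.astype(float).reshape(-1,2)+[x0,y0])
    return out
def rect(m,k,z):
    w=np.array([onz(m,p,z)[:2] for p in k]);(c,s,a)=cv2.minAreaRect(w.astype(np.float32))
    if s[0]<s[1]: s=s[::-1];a+=90
    return np.array(c),np.array(s),(a+90)%180-90   # a: long-axis direction deg
E
python3 - <<'E'
from h import *
import pickle
m=pickle.load(open('w1.pkl','rb'));i=cv2.imread('pics/w1.png')[:,:,::-1]
W=[(k.mean(0),rect(m,k,16)) for k in blobs(i,(268,160,402,260),150,2000)]
for c,r in W:print(c.round(),*[np.round(v,1) for v in r])
for n,b in(('scene',(225,215,325,300)),('side',(285,155,375,205))):
    j=cv2.imread(f'pics/{n}0.png')[:,:,::-1];mm=cam(n)
    for k in blobs(j,b,60,2000):
        c=(k.min(0)+k.max(0))/2
        T=[tri((mm,c),(m,w[0])) for w in W];t=min(T,key=lambda t:t[1]);print(n,c,t[0].round(1),t[1].round(1))
print('spent');
for k in blobs(i,(275,50,322,100),150,3000):print(k.mean(0).round(),*[np.round(v,1) for v in rect(m,k,30)])
for nm,p,z in[('lc',(266,122),20),('rc',(355,121),20),('waste tl',(303,288),80),('waste tr',(371,279),80),('waste br',(384,354),80),('waste bl',(316,366),80),('car tl',(274,45),30),('car tr',(347,44),30),('car bl',(274,106),30),('car br',(347,107),30)]:print(nm,onz(m,p,z).round(1))
E
```

```text
[362. 251.] [ 588.9 -273. ] [141.3  55.9] -8.2
[273. 231.] [ 428.7 -215.8] [126.2  32.8] 79.0
[302. 200.] [ 484.7 -167.2] [66.4 29.3] 72.1
[364. 183.] [ 599.1 -150.9] [65.  30.4] -12.3
[399. 182.] [ 659.1 -162.3] [89.5 12.4] 85.8
[312. 165.] [ 517.9 -115.9] [172.1  35.9] -8.1
side [350.5 191.5] [ 484.6 -167.1   14.8] 0.0
side [309.5 186. ] [ 598.2 -149.8   20.3] 0.5
side [329.5 179.5] [ 593.  -363.  -146.8] 0.1
spent
[297.  76.] [509.6  41.1] [69.6 68.4] -8.3
lc [446.5 -21.6  20. ]
rc [595.6 -41.3  20. ]
waste tl [ 467.7 -308.1   80. ]
waste tr [ 587.6 -307.2   80. ]
waste br [ 597.  -472.2   80. ]
waste bl [ 464.7 -482.1   80. ]
car tl [482.6  93.1  30. ]
car tr [596.1  78.1  30. ]
car bl [466.1   1.8  30. ]
car br [584.3 -16.8  30. ]
```

```bash
python3 - <<'E'
from h import *
go((515,10,200),-8)
E
```

```text
xyz [98.9, -34.2, 198.5] rot [-0.001, 0.0, -0.004]
```

```bash
python3 -m inch '[{"xyz":[99,-34,198],"rot":[0,0,0]},{"xyz":[99,-34,198],"rot":[0,0,0]},{"xyz":[99,-34,198],"rot":[0,0,0]},{"xyz":[99,-34,198],"rot":[0,0,0]},{"xyz":[99,-34,198],"rot":[0,0,0]},{"xyz":[99,-34,198],"rot":[0,0,0]},{"xyz":[99,-34,198],"rot":[0,0,0]},{"xyz":[99,-34,198],"rot":[0,0,0]}]'; python3 - <<'E'
from h import *
m,i=shot('wrist','w2')
import pickle;pickle.dump(m,open('w2.pkl','wb'));print(m['position'],m['attitude'])
for p in ((490.8,43.9,50),(528.4,38.4,50),(566,32.9,16)):print(proj(m,p))
E
```

```text
t: 2.7
ee_pos: [515.8, 10.2, 200.8]
orientation: [-2.374, -2.057, 0.002]
ft_force: [0.0, 0.5, 0.7]
width: 87.9
grasp_force: 0.0
[526.7176122   85.25329564 363.5928932 ] [-0.28119571  0.02193564 -0.14054008]
[294.3354263  157.97299635]
[332.04157847 158.09779031]
[365.39423735 153.78659844]
```

View pics/w2.png

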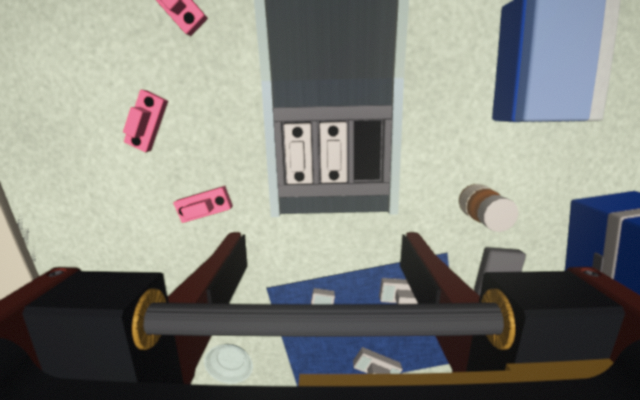

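The near view shows the spent cartridges at (298,155) and (334,154), with holes at (297,132)/(299,177) and (333,131)/(334,176). The empty recess is at (367,151).

```bash
python3 - <<'E'
from h import *
import pickle
m=pickle.load(open('w2.pkl','rb'));i=cv2.imread('pics/w2.png')[:,:,::-1]
m1=pickle.load(open('w1.pkl','rb'));i1=cv2.imread('pics/w1.png')[:,:,::-1]
D=lambda c:c.max(2)<60
def holes(i,boxes,lo):
    r=[]
    for b in boxes:
        k=max(blobs(i,b,lo,400,D),key=len);r.append((k.min(0)+k.max(0))/2)
    return r
h2=holes(i,[(288,122,306,142),(290,168,309,185),(324,122,343,141),(325,168,343,185)],15)
for h in h2:print(h,onz(m,h,30).round(1))
p=[onz(m,h,30) for h in h2];
for a,b in((0,1),(2,3)):
    d=p[a]-p[b];print('mid',((p[a]+p[b])/2).round(1),'len',np.linalg.norm(d).round(1),'ang',np.degrees(np.arctan2(d[1],d[0])).round(1))
# heights: holes also in w1 (approx)
try:
    h1=holes(i1,[(281,52,291,64),(281,88,291,98),(304,52,314,64),(304,87,315,98)],2)
    for a,b in zip(h1,h2):x,e=tri((m1,a),(m,b));print('tri',x.round(1),e.round(1))
except Exception as ex:print(ex)
E
```

```text
[296.5 131.5] [495.4  68.4  30. ]
[299. 176.] [490.3  21.1  30. ]
[332.5 130.5] [532.9  64.1  30. ]
[333.5 175. ] [527.6  16.9  30. ]
mid [492.8  44.8  30. ] len 47.6 ang 83.9
mid [530.2  40.5  30. ] len 47.5 ang 83.6
tri [494.   68.2  26.1] 1.0
tri [491.7  22.1  35.2] 0.9
tri [532.8  63.6  23.2] 0.2
tri [527.7  18.4  37. ] 0.1
```

```bash
python3 - <<'E'
from h import *
go((493,44.8,85),-6.5)
E
```

```text
xyz [31.0, -28.8, 116.9] rot [0.001, 0.0, -0.03]
```

```bash
python3 -m inch '[{"xyz":[31,-29,117],"rot":[0,0,-0.03]},{"xyz":[31,-29,117],"rot":[0,0,-0.03]},{"xyz":[31,-29,117],"rot":[0,0,-0.03]},{"xyz":[31,-29,117],"rot":[0,0,-0.03]},{"xyz":[31,-29,117],"rot":[0,0,-0.03]},{"xyz":[31,-29,117],"rot":[0,0,-0.03]}]' 180; python3 - <<'E'
from h import *
go((493,44.8,33),-6.5)
E
```

```text
t: 3.25
ee_pos: [494.6, 45.2, 86.3]
orientation: [2.341, 2.091, 0.005]
ft_force: [0.7, 0.4, 0.9]
width: 51.2
grasp_force: 0.0
xyz [-0.6, -1.8, 53.3] rot [0.004, -0.001, 0.001]
```

```bash
python3 -m inch '[{"xyz":[-0.5,-1.5,0],"rot":[0,0,0]},{"xyz":[-0.5,-1.5,0],"rot":[0,0,0]},{"xyz":[-0.5,-1.5,0],"rot":[0,0,0]},{"xyz":[-0.5,-1.5,0],"rot":[0,0,0]},{"xyz":[-0.5,-1.5,0],"rot":[0,0,0]},{"xyz":[-0.5,-1.5,0],"rot":[0,0,0]}]' ; python3 - <<'E'
from h import *
shot('wrist','w3');go((493,44.8,33),-6.5)
E
```

```text
t: 3.75
ee_pos: [490.6, 45.6, 84.1]
orientation: [2.342, 2.093, 0.001]
ft_force: [-0.2, -0.1, -0.2]
width: 25.8
grasp_force: 0.0
xyz [-0.5, 2.6, 51.0] rot [0.0, -0.0, 0.002]
```

View pics/w3.png

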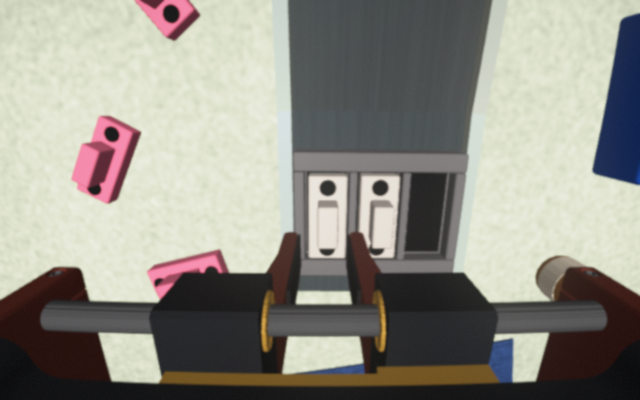

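The fingers straddle the left spent grip at (328,215). The tool centre is about 3 mm to the left of it, which agrees with the readout.

```bash
python3 -m inch '[{"xyz":[-0.5,2.6,0],"rot":[0,0,0]},{"xyz":[-0.5,2.6,25],"rot":[0,0,0]},{"xyz":[-0.5,2.6,40],"rot":[0,0,0]},{"xyz":[-0.5,2.6,51],"rot":[0,0,0]},{"xyz":[-0.5,2.6,51],"rot":[0,0,0]},{"xyz":[-0.5,2.6,51],"rot":[0,0,0]}]' && python3 -m inch '[{"xyz":[0,0,0],"rot":[0,0,0]},{"xyz":[0,0,0],"rot":[0,0,0]},{"xyz":[0,0,0],"rot":[0,0,0]},{"xyz":[0,0,0],"rot":[0,0,0]},{"xyz":[0,0,0],"rot":[0,0,0]}]' 255
```

```text
t: 4.3
ee_pos: [492.7, 44.8, 32.3]
orientation: [-2.342, -2.093, 0.002]
ft_force: [-0.2, -0.5, 0.5]
width: 25.6
grasp_force: 0.0
t: 4.72
ee_pos: [493.3, 44.9, 33.3]
orientation: [2.342, 2.093, 0.001]
ft_force: [0.2, -0.4, 2.6]
width: 14.2
grasp_force: 30.0
```

```bash
python3 -m inch '[{"xyz":[0,0,-30],"rot":[0,0,0]},{"xyz":[0,0,-60],"rot":[0,0,0]},{"xyz":[0,0,-100],"rot":[0,0,0]},{"xyz":[0,0,-140],"rot":[0,0,0]},{"xyz":[0,0,-140],"rot":[0,0,0]},{"xyz":[0,0,-140],"rot":[0,0,0]}]' && python3 - <<'E'
from h import *
import pickle
for n,b in(('scene',(140,240,240,335)),('side',(325,100,390,158))):
    j=cv2.imread(f'pics/{n}0.png')[:,:,::-1];m=cam(n)
    k=max(blobs(j,b,500,1e5,lambda c:(c[:,:,2]>c[:,:,0]+40)&(c[:,:,2]>60)),key=len)
    h=cv2.approxPolyDP(cv2.convexHull(k.astype(np.float32)),3,True)[:,0]
    for p in h:print(n,p,onz(m,p,80).round(0)[:2],onz(m,p,0).round(0)[:2])
go((525,-395,175),-6.5)
E
```

```text
t: 5.22
ee_pos: [494.5, 45.0, 175.2]
orientation: [2.34, 2.091, 0.007]
ft_force: [0.9, 0.1, -1.2]
width: 14.3
grasp_force: 30.0
scene [194. 246.] [ 462. -355.] [ 397. -336.]
scene [224. 279.] [ 586. -348.] [ 533. -329.]
scene [229. 300.] [ 640. -369.] [ 591. -351.]
scene [185. 331.] [ 646. -481.] [ 597. -473.]
scene [147. 274.] [ 465. -479.] [ 400. -471.]
side [339. 105.] [ 598. -474.] [ 624. -593.]
side [381. 111.] [ 463. -480.] [ 475. -600.]
side [373. 157.] [ 445. -252.] [ 455. -347.]
side [330. 148.] [ 569. -256.] [ 592. -351.]
side [331. 126.] [ 593. -357.] [ 619. -464.]
xyz [-433.8, 79.4, 0.2] rot [0.006, -0.001, 0.001]
```

```bash
python3 -m inch '[{"xyz":[-20,0,0],"rot":[0,0,0]},{"xyz":[-50,0,0],"rot":[0,0,0]},{"xyz":[-454,75,0],"rot":[0,0,0]},{"xyz":[-454,75,0],"rot":[0,0,0]},{"xyz":[-454,75,0],"rot":[0,0,0]},{"xyz":[-454,75,0],"rot":[0,0,0]},{"xyz":[-454,75,0],"rot":[0,0,0]},{"xyz":[-454,75,0],"rot":[0,0,0]},{"xyz":[-454,75,0],"rot":[0,0,0]},{"xyz":[-454,75,0],"rot":[0,0,0]},{"xyz":[-454,75,0],"rot":[0,0,0]},{"xyz":[-454,75,0],"rot":[0,0,0]}]' && python3 -m inch '[{"xyz":[0,0,0],"rot":[0,0,0]},{"xyz":[0,0,0],"rot":[0,0,0]},{"xyz":[0,0,0],"rot":[0,0,0]},{"xyz":[0,0,0],"rot":[0,0,0]}]'; python3 - <<'E'
from h import *
m=cam('side');print('bottle base',onz(m,(311,136),0),'cap',onz(m,(311,95),150))
go((518,-414,85),-6.5);shot('scene','s2');shot('wrist','w4')
a=cv2.imread('pics/s2.png')[220:345,120:280];b=cv2.imread('pics/w4.png')
cv2.imwrite('pics/s2c.png',np.vstack([cv2.resize(a,(400,300)),cv2.resize(b,(400,250))]))
E
```

```text
t: 6.22
ee_pos: [515.5, -416.7, 170.2]
orientation: [-2.341, -2.091, 0.001]
ft_force: [0.1, 0.4, -0.1]
width: 13.6
grasp_force: 30.0
t: 6.55
ee_pos: [516.1, -412.9, 171.4]
orientation: [-2.339, -2.093, 0.0]
ft_force: [0.2, -0.7, -0.5]
width: 13.6
grasp_force: 30.0
bottle base [ 667.11770518 -392.46620434    0.        ] cap [ 668.14902678 -397.56126466  150.        ]
xyz [-1.0, 2.2, 86.4] rot [-0.002, -0.002, 0.002]
```

View pics/s2c.png

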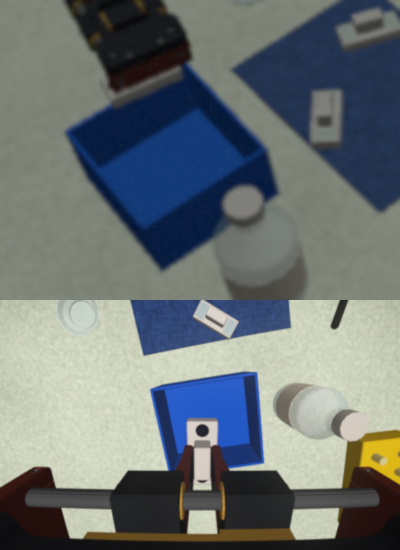

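The cartridge is held above the box. In the wrist picture the box rim corners are at about (243,145), (411,117), (421,261) and (261,275). The bottle is clear to the right.

```bash
python3 - <<'E'
from h import *
m=cam('wrist')
for p in((243,145),(411,117),(421,261),(261,275)):print(onz(m,p,80).round())
E
python3 -m inch '[{"xyz":[0,2,40],"rot":[0,0,0]},{"xyz":[0,2,86],"rot":[0,0,0]},{"xyz":[0,2,86],"rot":[0,0,0]},{"xyz":[0,2,86],"rot":[0,0,0]},{"xyz":[0,2,86],"rot":[0,0,0]}]'
```

```text
[ 457. -357.   80.]
[ 594. -350.   80.]
[ 599. -477.   80.]
[ 452. -475.   80.]
t: 7.07
ee_pos: [519.4, -414.8, 88.0]
orientation: [2.341, 2.094, 0.0]
ft_force: [-0.1, 0.4, -0.7]
width: 13.7
grasp_force: 30.0
```

```bash
python3 -m inch '[{"xyz":[0,0,0],"rot":[0,0,0]},{"xyz":[0,0,0],"rot":[0,0,0]},{"xyz":[0,0,0],"rot":[0,0,0]},{"xyz":[0,0,0],"rot":[0,0,0]},{"xyz":[0,0,-30],"rot":[0,0,0]},{"xyz":[0,0,-60],"rot":[0,0,0]},{"xyz":[0,0,-90],"rot":[0,0,0]}]' 180 &&  python3 -m inch '[{"xyz":[453,-39,0],"rot":[0,0,0]},{"xyz":[453,-39,0],"rot":[0,0,0]},{"xyz":[453,-39,0],"rot":[0,0,0]},{"xyz":[453,-39,0],"rot":[0,0,0]},{"xyz":[453,-39,0],"rot":[0,0,0]},{"xyz":[453,-39,0],"rot":[0,0,0]},{"xyz":[453,-39,0],"rot":[0,0,0]},{"xyz":[453,-39,0],"rot":[0,0,0]},{"xyz":[453,-39,0],"rot":[0,0,0]},{"xyz":[453,-39,0],"rot":[0,0,0]},{"xyz":[453,-39,0],"rot":[0,0,0]}]' && python3 -m inch '[{"xyz":[0,0,40],"rot":[0,0,0]},{"xyz":[0,0,90],"rot":[0,0,0]},{"xyz":[0,0,90],"rot":[0,0,0]},{"xyz":[0,0,90],"rot":[0,0,0]},{"xyz":[0,0,90],"rot":[0,0,0]},{"xyz":[0,0,90],"rot":[0,0,0]}]'; python3 - <<'E'
from h import *
m,i=shot('wrist','w5');go((530.3,40.5,33),-6.5);print(proj(m,(530.3,40.5,50)),ctrl.get_obs()['ee_pos'])
E
```

```text
t: 7.65
ee_pos: [518.4, -414.8, 178.0]
orientation: [-2.342, -2.093, 0.0]
ft_force: [0.9, -0.6, -0.1]
width: 25.6
grasp_force: 0.0
t: 8.57
ee_pos: [530.5, 41.8, 177.6]
orientation: [2.342, 2.093, 0.002]
ft_force: [1.0, 0.3, -0.1]
width: 25.9
grasp_force: 0.0
t: 9.07
ee_pos: [532.1, 39.1, 88.8]
orientation: [2.342, 2.091, 0.004]
ft_force: [0.1, -0.0, 0.4]
width: 25.8
grasp_force: 0.0
xyz [1.1, -2.3, 55.9] rot [0.004, -0.001, 0.0]
[320.35456773 223.56066219] [532.23414045  39.13095678  88.94442431]
```

View pics/w5.png

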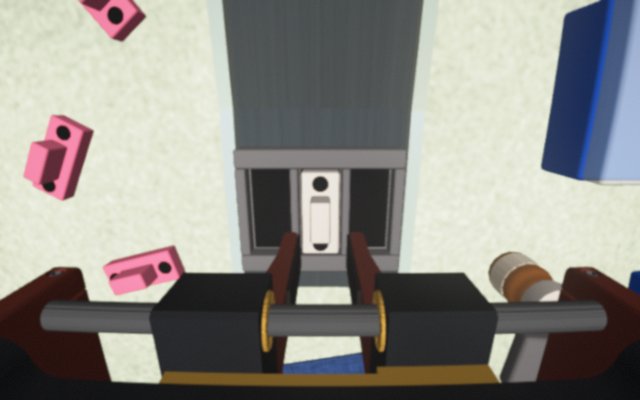

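The first spent cartridge has left the carrier. The grip of the second is centred at (320,222), about 2 mm left of the tool centre.

```bash
python3 -m inch '[{"xyz":[1,-2,25],"rot":[0,0,0]},{"xyz":[1,-2,40],"rot":[0,0,0]},{"xyz":[1,-2,54],"rot":[0,0,0]},{"xyz":[1,-2,54],"rot":[0,0,0]},{"xyz":[1,-2,54],"rot":[0,0,0]}]' && python3 -m inch '[{"xyz":[0,0,0],"rot":[0,0,0]},{"xyz":[0,0,0],"rot":[0,0,0]},{"xyz":[0,0,0],"rot":[0,0,0]},{"xyz":[0,0,0],"rot":[0,0,0]}]' 255 && python3 -m inch '[{"xyz":[0,0,-30],"rot":[0,0,0]},{"xyz":[0,0,-60],"rot":[0,0,0]},{"xyz":[0,0,-100],"rot":[0,0,0]},{"xyz":[0,0,-140],"rot":[0,0,0]},{"xyz":[0,0,-140],"rot":[0,0,0]},{"xyz":[0,0,-140],"rot":[0,0,0]}]'; python3 - <<'E'
from h import *
go((540,-414,175),-6.5)
E
```

```text
t: 9.53
ee_pos: [529.4, 40.5, 33.8]
orientation: [2.343, 2.092, 0.001]
ft_force: [0.2, -0.2, 0.3]
width: 26.1
grasp_force: 0.0
t: 9.87
ee_pos: [529.9, 40.8, 34.1]
orientation: [2.341, 2.093, 0.003]
ft_force: [-0.3, -0.3, 7.0]
width: 13.9
grasp_force: 30.0
t: 10.37
ee_pos: [530.4, 40.9, 175.6]
orientation: [2.339, 2.091, 0.007]
ft_force: [-0.7, -1.6, -1.2]
width: 13.9
grasp_force: 30.0
xyz [-451.0, 60.3, 0.5] rot [0.006, -0.001, 0.001]
```

```bash
python3 -m inch '[{"xyz":[-20,0,0],"rot":[0,0,0]},{"xyz":[-50,0,0],"rot":[0,0,0]},{"xyz":[-450,68,0],"rot":[0,0,0]},{"xyz":[-450,68,0],"rot":[0,0,0]},{"xyz":[-450,68,0],"rot":[0,0,0]},{"xyz":[-450,68,0],"rot":[0,0,0]},{"xyz":[-450,68,0],"rot":[0,0,0]},{"xyz":[-450,68,0],"rot":[0,0,0]},{"xyz":[-450,68,0],"rot":[0,0,0]},{"xyz":[-450,68,0],"rot":[0,0,0]},{"xyz":[-450,68,0],"rot":[0,0,0]},{"xyz":[-450,68,0],"rot":[0,0,0]}]' && python3 -m inch '[{"xyz":[0,0,0],"rot":[0,0,0]},{"xyz":[0,0,0],"rot":[0,0,0]},{"xyz":[0,0,40],"rot":[0,0,0]},{"xyz":[0,0,86],"rot":[0,0,0]},{"xyz":[0,0,86],"rot":[0,0,0]},{"xyz":[0,0,86],"rot":[0,0,0]},{"xyz":[0,0,86],"rot":[0,0,0]}]'
```

```text
t: 11.37
ee_pos: [544.7, -416.7, 170.5]
orientation: [-2.342, -2.091, 0.001]
ft_force: [0.9, 0.6, 0.4]
width: 13.7
grasp_force: 30.0
t: 11.95
ee_pos: [546.4, -413.0, 87.3]
orientation: [-2.341, -2.094, 0.0]
ft_force: [0.8, -0.6, 0.2]
width: 13.7
grasp_force: 30.0
```

```bash
python3 -m inch '[{"xyz":[0,0,0],"rot":[0,0,0]},{"xyz":[0,0,0],"rot":[0,0,0]},{"xyz":[0,0,0],"rot":[0,0,0]},{"xyz":[0,0,0],"rot":[0,0,0]},{"xyz":[0,0,-30],"rot":[0,0,0]},{"xyz":[0,0,-60],"rot":[0,0,0]},{"xyz":[0,0,-100],"rot":[0,0,0]},{"xyz":[140,-20,-140],"rot":[0,0,0]},{"xyz":[140,-20,-140],"rot":[0,0,0]},{"xyz":[140,-20,-140],"rot":[0,0,0]},{"xyz":[140,-20,-140],"rot":[0,0,0]},{"xyz":[140,-20,-140],"rot":[0,0,0]}]' 180 && python3 -m inch '[{"xyz":[0,0,0],"rot":[0,0,0]},{"xyz":[0,0,0],"rot":[0,0,0]},{"xyz":[0,0,0],"rot":[0,0,0]}]'; python3 - <<'E'
from h import *
import pickle
m,i=shot('wrist','w6');pickle.dump(m,open('w6.pkl','wb'))
# scene check of waste
_,j=shot('scene','s3')
cv2.imwrite('pics/w6s.png',np.vstack([cv2.resize(j[220:345,120:280,::-1],(384,300)),cv2.resize(i[:,:,::-1],(480,300))[:,:384]*0+0]) if 0 else i[:,:,::-1])
for k in blobs(i,(100,0,560,235),600,1e4):print(k.mean(0).round(),*[np.round(v,1) for v in rect(m,k,16)])
E
```

```text
t: 12.95
ee_pos: [542.2, -269.1, 229.3]
orientation: [2.338, 2.096, 0.003]
ft_force: [-0.1, -0.2, -0.0]
width: 25.8
grasp_force: 0.0
t: 13.2
ee_pos: [541.7, -273.7, 226.6]
orientation: [2.343, 2.092, -0.0]
ft_force: [-0.4, -0.6, -0.5]
width: 25.9
grasp_force: 0.0
```

View pics/w6.png

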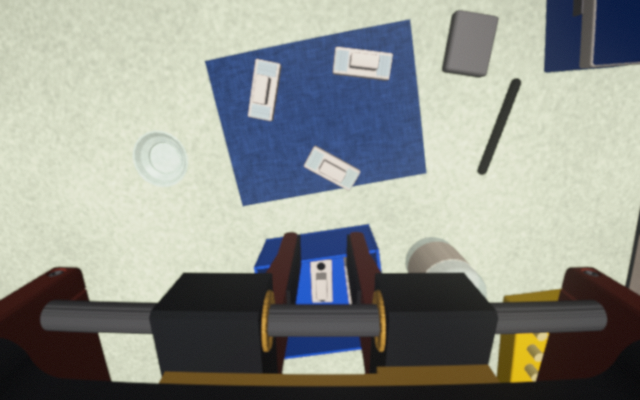

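The wrist view shows the fresh cartridges at (264,90), (363,63) and (332,167), and a spent one lying inside the waste box at (320,285).

```bash
python3 - <<'E'
from h import *
import pickle
m=pickle.load(open('w6.pkl','rb'));i=cv2.imread('pics/w6.png')[:,:,::-1]
m1=pickle.load(open('w1.pkl','rb'));i1=cv2.imread('pics/w1.png')[:,:,::-1]
F=lambda c:(c[:,:,0]>110)
L={}
for n,b,b1 in(('A',(238,48,290,132),(288,178,318,222)),('B',(322,38,402,88),(340,168,388,198)),('C',(296,138,368,190),(322,225,370,260))):
    k=max(blobs(i,b,200,1e4,F),key=len);k1=max(blobs(i1,b1,100,1e4,F),key=len)
    c,s,a=rect(m,k,16);mid=cv2.minAreaRect(k.astype(np.float32))[0];mid1=cv2.minAreaRect(k1.astype(np.float32))[0]
    x,e=tri((m,mid),(m1,mid1));c1,s1,a1=rect(m1,k1,16)
    print(n,c.round(1),s.round(1),round(a,1),'w1',c1.round(1),s1.round(1),round(a1,1),'tri',x.round(1),e.round(1))
E
```

```text
A [ 484.7 -167.8] [65.1 29.5] 72.3 w1 [ 484.9 -167.3] [67. 30.] 72.3 tri [ 485. -167.   15.] 0.0
B [ 599.1 -151.5] [65.2 29.4] -12.5 w1 [ 599.  -150.9] [65.6 30.7] -12.5 tri [ 599.2 -151.1   14.6] 0.1
C [ 558.1 -274.3] [83.4 36.8] -34.9 w1 [ 558.2 -268.5] [79.2 55.9] -8.2 tri [ 558.1 -278.3   -6.3] 0.0
```

```bash
python3 - <<'E'
from h import *
print(ctrl.get_obs()['qpos'].round(2));go((484.8,-167.5,75),-17.7)
E
```

```text
[-0.49  0.39  1.67 -0.    1.08 -0.37]
xyz [99.1, -68.3, 151.3] rot [-0.001, -0.0, 0.196]
```

```bash
python3 -m inch '[{"xyz":[99,-68,151],"rot":[0,0,0.1]},{"xyz":[99,-68,151],"rot":[0,0,0.196]},{"xyz":[99,-68,151],"rot":[0,0,0.196]},{"xyz":[99,-68,151],"rot":[0,0,0.196]},{"xyz":[99,-68,151],"rot":[0,0,0.196]},{"xyz":[99,-68,151],"rot":[0,0,0.196]},{"xyz":[99,-68,151],"rot":[0,0,0.196]},{"xyz":[99,-68,151],"rot":[0,0,0.196]},{"xyz":[99,-68,151],"rot":[0,0,0.196]}]' 150; python3 - <<'E'
from h import *
m,i=shot('wrist','w7');print(proj(m,(484.8,-167.5,36)));go((484.8,-167.5,19),-17.7)
E
```

```text
t: 14.05
ee_pos: [487.4, -168.3, 77.3]
orientation: [2.534, 1.851, 0.003]
ft_force: [1.0, -0.2, -0.5]
width: 36.4
grasp_force: 0.0
[319.14429613 223.81296964]
xyz [-0.1, -2.7, 58.3] rot [0.004, 0.0, -0.0]
```

View pics/w7.png

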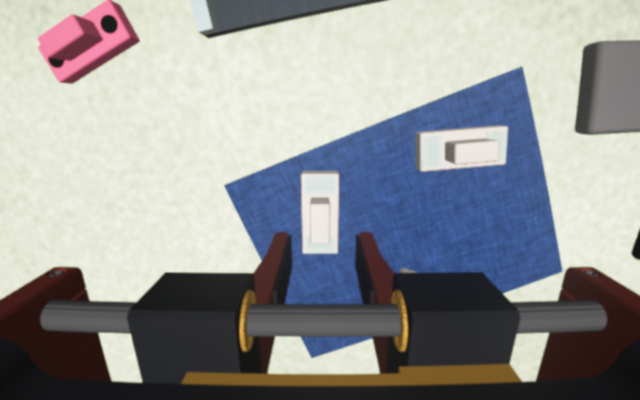

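Cartridge A's grip is at (319,222), as predicted, square between the fingers.

```bash
python3 -m inch '[{"xyz":[0,-2,30],"rot":[0,0,0]},{"xyz":[0,-2,45],"rot":[0,0,0]},{"xyz":[0,-2,57],"rot":[0,0,0]},{"xyz":[0,-2,57],"rot":[0,0,0]},{"xyz":[0,-2,57],"rot":[0,0,0]}]' && python3 -m inch '[{"xyz":[0,0,0],"rot":[0,0,0]},{"xyz":[0,0,0],"rot":[0,0,0]},{"xyz":[0,0,0],"rot":[0,0,0]},{"xyz":[0,0,0],"rot":[0,0,0]},{"xyz":[0,0,0],"rot":[0,0,0]}]' 255 && python3 -m inch '[{"xyz":[0,0,-30],"rot":[0,0,0]},{"xyz":[0,0,-60],"rot":[0,0,0]},{"xyz":[0,0,-80],"rot":[0,0,0]},{"xyz":[0,0,-80],"rot":[0,0,0]},{"xyz":[0,0,-80],"rot":[0,0,0]}]'; python3 - <<'E'
from h import *
go((492.8,44.8,100),-6.5)
E
```

```text
t: 14.52
ee_pos: [483.8, -166.5, 19.0]
orientation: [2.536, 1.854, 0.0]
ft_force: [0.5, 0.1, 0.5]
width: 36.4
grasp_force: 0.0
t: 14.93
ee_pos: [484.0, -166.3, 19.5]
orientation: [2.535, 1.854, 0.001]
ft_force: [-0.2, -0.1, 6.4]
width: 13.5
grasp_force: 30.0
t: 15.35
ee_pos: [484.0, -166.2, 99.7]
orientation: [2.534, 1.853, 0.002]
ft_force: [0.4, 0.3, -1.0]
width: 13.7
grasp_force: 30.0
xyz [203.8, -55.6, -0.4] rot [0.003, 0.0, -0.194]
```

```bash
python3 -m inch '[{"xyz":[20,0,0],"rot":[0,0,-0.1]},{"xyz":[50,-10,0],"rot":[0,0,-0.194]},{"xyz":[204,-56,0],"rot":[0,0,-0.194]},{"xyz":[204,-56,0],"rot":[0,0,-0.194]},{"xyz":[204,-56,0],"rot":[0,0,-0.194]},{"xyz":[204,-56,0],"rot":[0,0,-0.194]},{"xyz":[204,-56,0],"rot":[0,0,-0.194]},{"xyz":[204,-56,0],"rot":[0,0,-0.194]},{"xyz":[204,-56,0],"rot":[0,0,-0.194]},{"xyz":[204,-56,0],"rot":[0,0,-0.194]}]'; python3 - <<'E'
from h import *
import pickle
m,i=shot('wrist','w8');pickle.dump(m,open('w8.pkl','wb'));go((492.8,44.8,36),-6.5)
o=ctrl.get_obs();print(o['ee_pos'],o['width'])
for z,p in((16,(492.8,44.8)),(16,(530.2,40.5)),(16,(567.5,36.2))):print(proj(m,(*p,z)))
E
```

```text
t: 16.18
ee_pos: [491.3, 44.4, 98.1]
orientation: [-2.345, -2.09, 0.002]
ft_force: [0.2, 0.4, 0.5]
width: 14.3
grasp_force: 30.0
xyz [0.8, 1.3, 62.2] rot [-0.001, 0.0, -0.002]
[491.47340853  44.1557323   98.24920796] 13.794748356158292
[325.32214673 205.77864242]
[371.14527582 205.81669811]
[416.55325385 205.85618013]
```

View pics/w8.png

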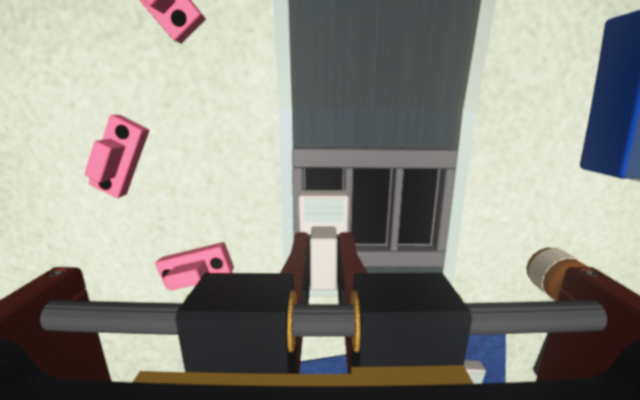

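Cartridge A is held at (323,240) above the left recess. The middle and right recesses open at about (353..390,167..245) and (400..437,167..245).

```bash
python3 - <<'E'
from h import *
import pickle
m=pickle.load(open('w8.pkl','rb'));i=cv2.imread('pics/w8.png')[:,:,::-1]
g=i.astype(int).sum(2)//3
print('row200',[(c,g[200,c]) for c in range(290,460,2)])
for c in (325,372,420):print('col',c,[(r,g[r,c]) for r in range(144,272,2)])
tcp=np.array([491.4,44.3,98.2]);u=np.array([.113,.994,0]);v=np.array([.994,-.113,0])
for dz in(-3,-17):print(dz,[proj(m,tcp+u*32+v*s+[0,0,dz]).round(1).tolist() for s in(-14,0,14)])
for z in(30,):
  for s in((530.2,40.5),(567.5,36.2)):
    s=np.array([*s,z]);print([proj(m,s+a*u+b*v).round(1).tolist() for a,b in((34,0),(-34,0),(0,-16),(0,16))])
E
```

```text
row200 [(290, np.int64(217)), (292, np.int64(188)), (294, np.int64(134)), (296, np.int64(134)), (298, np.int64(163)), (300, np.int64(219)), (302, np.int64(226)), (304, np.int64(222)), (306, np.int64(220)), (308, np.int64(219)), (310, np.int64(220)), (312, np.int64(219)), (314, np.int64(220)), (316, np.int64(219)), (318, np.int64(218)), (320, np.int64(219)), (322, np.int64(220)), (324, np.int64(218)), (326, np.int64(218)), (328, np.int64(217)), (330, np.int64(218)), (332, np.int64(217)), (334, np.int64(218)), (336, np.int64(216)), (338, np.int64(216)), (340, np.int64(216)), (342, np.int64(219)), (344, np.int64(224)), (346, np.int64(217)), (348, np.int64(171)), (350, np.int64(121)), (352, np.int64(65)), (354, np.int64(38)), (356, np.int64(37)), (358, np.int64(36)), (360, np.int64(37)), (362, np.int64(36)), (364, np.int64(36)), (366, np.int64(36)), (368, np.int64(34)), (370, np.int64(34)), (372, np.int64(33)), (374, np.int64(34)), (376, np.int64(34)), (378, np.int64(34)), (380, np.int64(33)), (382, np.int64(32)), (384, np.int64(32)), (386, np.int64(34)), (388, np.int64(72)), (390, np.in
[... 4412 characters left out ...]
 np.int64(34)), (230, np.int64(37)), (232, np.int64(36)), (234, np.int64(34)), (236, np.int64(37)), (238, np.int64(35)), (240, np.int64(35)), (242, np.int64(46)), (244, np.int64(101)), (246, np.int64(84)), (248, np.int64(73)), (250, np.int64(79)), (252, np.int64(113)), (254, np.int64(127)), (256, np.int64(128)), (258, np.int64(126)), (260, np.int64(126)), (262, np.int64(125)), (264, np.int64(122)), (266, np.int64(104)), (268, np.int64(84)), (270, np.int64(84))]
-3 [[298.1, 193.6], [323.6, 193.6], [349.1, 193.6]]
-17 [[299.9, 187.5], [323.6, 187.5], [347.2, 187.5]]
[[375.7, 167.9], [371.8, 251.0], [353.2, 211.1], [394.2, 211.1]]
[[425.5, 168.1], [417.9, 250.9], [401.3, 211.1], [441.9, 211.1]]
```

```bash
python3 -m inch '[{"xyz":[1.7,1.2,0],"rot":[0,0,0]},{"xyz":[1.7,1.2,20],"rot":[0,0,0]},{"xyz":[1.7,1.2,40],"rot":[0,0,0]},{"xyz":[1.7,1.2,46],"rot":[0,0,0]},{"xyz":[1.7,1.2,50],"rot":[0,0,0]},{"xyz":[1.7,1.2,54],"rot":[0,0,0]},{"xyz":[1.7,1.2,57],"rot":[0,0,0]},{"xyz":[1.7,1.2,57],"rot":[0,0,0]}]' && python3 -m inch '[{"xyz":[0,0,3],"rot":[0,0,0]},{"xyz":[0,0,5],"rot":[0,0,0]},{"xyz":[0,0,7],"rot":[0,0,0]},{"xyz":[0,0,8],"rot":[0,0,0]},{"xyz":[0,0,8],"rot":[0,0,0]}]'
```

```text
t: 16.9
ee_pos: [493.3, 46.8, 41.8]
orientation: [2.345, 2.091, 0.0]
ft_force: [0.2, 0.3, -0.8]
width: 13.9
grasp_force: 30.0
t: 17.32
ee_pos: [493.4, 47.0, 33.7]
orientation: [2.344, 2.091, 0.0]
ft_force: [-0.6, 0.1, -1.1]
width: 13.6
grasp_force: 30.0
```

```bash
python3 -m inch '[{"xyz":[0,0,1],"rot":[0,0,0]},{"xyz":[0,0,1.5],"rot":[0,0,0]},{"xyz":[0,0,1.5],"rot":[0,0,0]}]'
```

```text
t: 17.57
ee_pos: [493.4, 46.9, 33.5]
orientation: [2.344, 2.091, 0.0]
ft_force: [-4.2, -0.3, 16.8]
width: 13.7
grasp_force: 30.0
```

```bash
python3 -m inch '[{"xyz":[0,0,0],"rot":[0,0,0]},{"xyz":[0,0,0],"rot":[0,0,0]},{"xyz":[0,0,0],"rot":[0,0,0]},{"xyz":[0,0,-5],"rot":[0,0,0]},{"xyz":[0,0,-30],"rot":[0,0,0]},{"xyz":[0,0,-60],"rot":[0,0,0]},{"xyz":[0,0,-100],"rot":[0,0,0]},{"xyz":[0,0,-100],"rot":[0,0,0]},{"xyz":[0,0,-100],"rot":[0,0,0]}]' 180; python3 - <<'E'
from h import *
o=ctrl.get_obs();print(o['qpos'].round(2));go((599,-151.2,130),77.5)
E
```

```text
t: 18.32
ee_pos: [495.0, 47.0, 134.6]
orientation: [2.342, 2.089, 0.007]
ft_force: [-0.7, 0.2, 0.1]
width: 25.8
grasp_force: 0.0
[0.07 0.37 1.98 0.   0.79 0.18]
xyz [-185.1, 125.9, 5.0] rot [0.005, 0.003, -1.467]
```

```bash
python3 -m inch '[{"xyz":[-30,20,5],"rot":[0,0,-0.12]},{"xyz":[-60,40,5],"rot":[0,0,-0.24]},{"xyz":[-90,60,5],"rot":[0,0,-0.36]},{"xyz":[-120,80,5],"rot":[0,0,-0.48]},{"xyz":[-150,100,5],"rot":[0,0,-0.6]},{"xyz":[-185,126,5],"rot":[0,0,-0.72]},{"xyz":[-185,126,5],"rot":[0,0,-0.84]},{"xyz":[-185,126,5],"rot":[0,0,-0.96]},{"xyz":[-185,126,5],"rot":[0,0,-1.08]},{"xyz":[-185,126,5],"rot":[0,0,-1.2]},{"xyz":[-185,126,5],"rot":[0,0,-1.32]},{"xyz":[-185,126,5],"rot":[0,0,-1.467]}]' 150 && python3 -m inch '[{"xyz":[0,0,0],"rot":[0,0,0]},{"xyz":[0,0,0],"rot":[0,0,0]},{"xyz":[0,0,0],"rot":[0,0,0]}]'; python3 - <<'E'
from h import *
go((599,-151.2,70),77.5)
m,i=shot('wrist','w9');p=proj(m,(599,-151.2,16)).astype(int);print(p)
ks=blobs(i,(p[0]-60,p[1]-110,p[0]+60,min(p[1]+70,238)),300,2e4,lambda c:c[:,:,0]>110)
for k in ks:print(k.min(0),k.max(0),*[np.round(v,1) for v in rect(m,k,16)])
E
```

```text
t: 19.32
ee_pos: [596.2, -151.0, 125.3]
orientation: [-0.366, -3.117, -0.001]
ft_force: [0.6, -0.3, 0.2]
width: 36.2
grasp_force: 0.0
t: 19.57
ee_pos: [596.8, -151.0, 126.3]
orientation: [-0.381, -3.117, -0.0]
ft_force: [0.1, 0.5, -0.0]
width: 36.1
grasp_force: 0.0
xyz [-2.2, 0.4, 56.3] rot [0.0, -0.002, -0.025]
[323 200]
[307. 164.] [340. 234.] [ 598.8 -151.2] [66.2 29.5] -12.5
[334.  90.] [382. 237.] [ 577.7 -113.4] [133.6  40. ] -11.0
```

```bash
python3 -m inch '[{"xyz":[-2,0.5,20],"rot":[0,0,-0.025]},{"xyz":[-2,0.5,50],"rot":[0,0,-0.025]},{"xyz":[-2,0.5,70],"rot":[0,0,-0.025]},{"xyz":[-2,0.5,70],"rot":[0,0,-0.025]},{"xyz":[-2,0.5,70],"rot":[0,0,-0.025]}]'; python3 - <<'E'
from h import *
go((599,-151.2,19.5),77.5)
E
```

```text
t: 20.03
ee_pos: [598.6, -151.0, 56.4]
orientation: [-0.338, -3.121, -0.001]
ft_force: [0.8, -0.3, 0.8]
width: 36.2
grasp_force: 0.0
xyz [-0.6, -0.2, 36.9] rot [0.0, -0.003, 0.002]
```

```bash
python3 -m inch '[{"xyz":[-0.5,0,15],"rot":[0,0,0]},{"xyz":[-0.5,0,30],"rot":[0,0,0]},{"xyz":[-0.5,0,37],"rot":[0,0,0]},{"xyz":[-0.5,0,37],"rot":[0,0,0]}]' && python3 -m inch '[{"xyz":[0,0,0],"rot":[0,0,0]},{"xyz":[0,0,0],"rot":[0,0,0]},{"xyz":[0,0,0],"rot":[0,0,0]},{"xyz":[0,0,0],"rot":[0,0,0]},{"xyz":[0,0,0],"rot":[0,0,0]}]' 255 && python3 -m inch '[{"xyz":[0,0,-30],"rot":[0,0,0]},{"xyz":[0,0,-60],"rot":[0,0,0]},{"xyz":[0,0,-100],"rot":[0,0,0]},{"xyz":[0,0,-100],"rot":[0,0,0]},{"xyz":[0,0,-100],"rot":[0,0,0]}]'; python3 - <<'E'
from h import *
go((567.5,36.2,110),-6.5)
E
```

```text
t: 20.37
ee_pos: [599.7, -151.3, 20.2]
orientation: [-0.338, -3.123, -0.0]
ft_force: [0.1, 0.1, -0.0]
width: 36.2
grasp_force: 0.0
t: 20.78
ee_pos: [600.5, -151.5, 21.2]
orientation: [0.337, 3.122, -0.0]
ft_force: [-1.7, 0.4, 5.2]
width: 13.8
grasp_force: 30.0
t: 21.2
ee_pos: [601.6, -151.8, 122.9]
orientation: [0.336, 3.118, -0.001]
ft_force: [-0.3, -0.5, -1.3]
width: 13.6
grasp_force: 30.0
xyz [73.5, 176.4, 12.5] rot [0.004, 0.005, 1.469]
```

```bash
python3 -m inch '[{"xyz":[6,15,12],"rot":[0,0,0.12]},{"xyz":[12,30,12],"rot":[0,0,0.24]},{"xyz":[20,50,12],"rot":[0,0,0.36]},{"xyz":[28,70,12],"rot":[0,0,0.48]},{"xyz":[36,90,12],"rot":[0,0,0.6]},{"xyz":[50,120,12],"rot":[0,0,0.72]},{"xyz":[60,146,12],"rot":[0,0,0.84]},{"xyz":[73,176,12],"rot":[0,0,0.96]},{"xyz":[73,176,12],"rot":[0,0,1.08]},{"xyz":[73,176,12],"rot":[0,0,1.2]},{"xyz":[73,176,12],"rot":[0,0,1.32]},{"xyz":[73,176,12],"rot":[0,0,1.44]}]'; python3 - <<'E'
from h import *
go((567.5,36.2,100),-6.5)
E
```

```text
t: 22.2
ee_pos: [564.8, 36.6, 106.7]
orientation: [-2.317, -2.119, 0.004]
ft_force: [-0.2, -0.0, 0.2]
width: 13.9
grasp_force: 30.0
xyz [-0.1, 2.8, 6.6] rot [-0.003, 0.0, 0.024]
```

Now I check the held part against the recess edges numerically, with the same edge profiles as before.

```bash
python3 -m inch '[{"xyz":[0,3,6.5],"rot":[0,0,0.024]},{"xyz":[0,3,6.5],"rot":[0,0,0.024]},{"xyz":[0,3,6.5],"rot":[0,0,0.024]},{"xyz":[0,3,6.5],"rot":[0,0,0.024]}]';cat > chk.py <<'E'
from h import *
sx,sy,f=float(sys.argv[1]),float(sys.argv[2]),sys.argv[3]
m,i=shot('wrist',f);o=ctrl.get_obs();tcp=o['ee_pos'];Rm=R.from_rotvec(o['orientation']).as_matrix();u,v=Rm[:,0],Rm[:,1];u[2]=v[2]=0
g=cv2.GaussianBlur(i.mean(2).astype(np.float32),(3,3),0)
P=lambda a,b,dz:proj(m,tcp+u*a+v*b+np.array([0,0,dz]))
# held block: front top edge (white/foil -> darker front face), sides 12 mm behind front edge
def edge(line,lo,hi):  # strongest gradient, subpixel-free
    d=np.abs(np.diff(line));k=lo+int(d[lo:hi].argmax());return k+.5
p=P(32,0,-3);q=P(22,-14,-3);r=P(22,14,-3);c=int(P(32,6,-3)[0])
e=edge(g[:,c],int(p[1])-5,int(p[1])+9);row=int(q[1])
el=edge(g[row],int(q[0])-8,int(q[0])+9);er=edge(g[row],int(r[0])-8,int(r[0])+9)
s=np.array([1/(P(33,0,-3)-p)[1],1/(P(22,15,-3)-r)[0]])
print('front',e,p[1].round(1),'-> along x mm',((e-p[1])*s[0]).round(2));print('sides',el,q[0].round(1),er,r[0].round(1),'-> y mm',(((el-q[0])+(er-r[0]))/2*s[1]).round(2))
D=np.array([.1132,.9936,0]);V=np.array([.9936,-.1132,0]);S=np.array([sx,sy,30])
a=proj(m,S+34*D);print('slot uphill edge',edge(g[:,int(a[0])],int(a[1])-7,int(a[1])+8),a[1].round(1),'px/mm',(proj(m,S+35*D)-a)[1].round(2))
for b in(-16,16):
    a=proj(m,S+28*D+b*V);print('slot side',edge(g[int(a[1])],int(a[0])-6,int(a[0])+7),a[0].round(1))
go((sx,sy,45),-6.5)
E
python3 chk.py 567.5 36.2 w10
```

```text
t: 22.53
ee_pos: [568.6, 35.8, 101.0]
orientation: [-2.335, -2.1, 0.002]
ft_force: [-0.5, -0.4, -1.2]
width: 13.6
grasp_force: 30.0
front 191.5 193.5 -> along x mm 1.13
sides 299.5 298.7 354.5 348.9 -> y mm 1.78
slot uphill edge 167.5 167.6 px/mm -1.31
slot side 303.5 301.3
slot side 339.5 343.3
xyz [0.2, -1.3, 56.3] rot [-0.001, 0.0, 0.007]
```

```bash
python3 -c "
import cv2;i=cv2.imread('pics/w10.png')[140:260,240:400];cv2.imwrite('pics/w10c.png',cv2.resize(i,(640,480),interpolation=cv2.INTER_CUBIC))"
```

```text
(no output)
```

View pics/w10c.png

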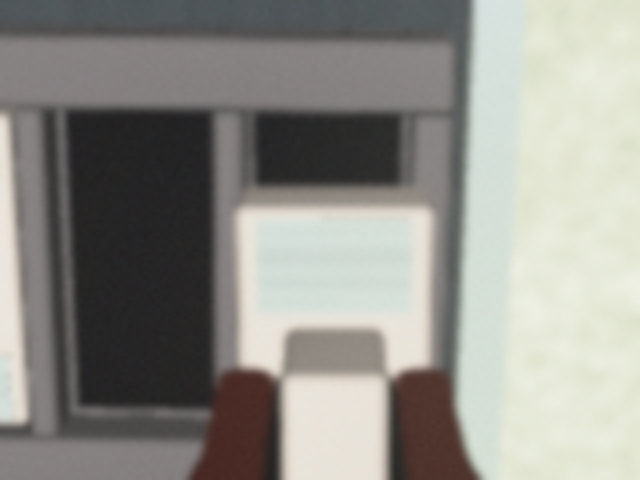

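The held block spans columns 299 to 348 with its front edge at row 191, centred across and about 1 mm too far uphill. The recess edges lie where predicted.

```bash
python3 -m inch '[{"xyz":[-0.8,-1.2,0],"rot":[0,0,0.005]},{"xyz":[-0.8,-1.2,20],"rot":[0,0,0.005]},{"xyz":[-0.8,-1.2,40],"rot":[0,0,0.005]},{"xyz":[-0.8,-1.2,48],"rot":[0,0,0.005]},{"xyz":[-0.8,-1.2,52],"rot":[0,0,0.005]},{"xyz":[-0.8,-1.2,56],"rot":[0,0,0.005]},{"xyz":[-0.8,-1.2,59],"rot":[0,0,0.005]},{"xyz":[-0.8,-1.2,59],"rot":[0,0,0.005]}]' && python3 -m inch '[{"xyz":[0,0,2],"rot":[0,0,0]},{"xyz":[0,0,4],"rot":[0,0,0]},{"xyz":[0,0,6],"rot":[0,0,0]},{"xyz":[0,0,7],"rot":[0,0,0]},{"xyz":[0,0,7],"rot":[0,0,0]}]'
```

```text
t: 23.25
ee_pos: [568.0, 35.3, 42.9]
orientation: [2.343, 2.092, 0.0]
ft_force: [0.5, -0.2, -0.9]
width: 13.5
grasp_force: 30.0
t: 23.67
ee_pos: [567.7, 35.3, 35.7]
orientation: [-2.343, -2.092, 0.0]
ft_force: [0.1, -0.2, -0.4]
width: 13.6
grasp_force: 30.0
```

```bash
python3 -m inch '[{"xyz":[0,0,1],"rot":[0,0,0]},{"xyz":[0,0,2],"rot":[0,0,0]},{"xyz":[0,0,2.5],"rot":[0,0,0]},{"xyz":[0,0,2.5],"rot":[0,0,0]}]'
```

```text
t: 24.0
ee_pos: [567.9, 35.3, 35.2]
orientation: [2.343, 2.092, 0.0]
ft_force: [-5.7, -0.2, 19.6]
width: 13.7
grasp_force: 30.0
```

```bash
python3 -m inch '[{"xyz":[0,0,0],"rot":[0,0,0]},{"xyz":[0,0,0],"rot":[0,0,0]},{"xyz":[0,0,0],"rot":[0,0,0]},{"xyz":[0,0,-5],"rot":[0,0,0]},{"xyz":[0,0,-30],"rot":[0,0,0]},{"xyz":[0,0,-60],"rot":[0,0,0]},{"xyz":[0,0,-100],"rot":[0,0,0]},{"xyz":[0,0,-100],"rot":[0,0,0]},{"xyz":[0,0,-100],"rot":[0,0,0]}]' 180; python3 - <<'E'
from h import *
import pickle
m=pickle.load(open('w6.pkl','rb'));c=onz(m,(332,167),16);a=onz(m,(309,158),16);b=onz(m,(356,180),16);print(c,a,b)
go((c[0],c[1],140),59)
E
```

```text
t: 24.75
ee_pos: [569.5, 35.3, 135.7]
orientation: [2.341, 2.09, 0.006]
ft_force: [-0.3, -0.0, -0.2]
width: 26.0
grasp_force: 0.0
[ 553.139074   -264.75819334   16.        ] [ 526.8649202  -250.82042683   16.        ] [ 580.63859039 -283.99391138   16.        ]
xyz [-300.0, 17.6, -4.5] rot [0.005, 0.002, -1.143]
```

```bash
python3 -m inch '[{"xyz":[-40,2,-4],"rot":[0,0,-0.12]},{"xyz":[-80,5,-4],"rot":[0,0,-0.24]},{"xyz":[-120,7,-4],"rot":[0,0,-0.36]},{"xyz":[-160,9,-4],"rot":[0,0,-0.48]},{"xyz":[-200,12,-4],"rot":[0,0,-0.6]},{"xyz":[-240,14,-4],"rot":[0,0,-0.72]},{"xyz":[-280,16,-4],"rot":[0,0,-0.84]},{"xyz":[-300,17,-4],"rot":[0,0,-0.96]},{"xyz":[-300,17,-4],"rot":[0,0,-1.08]},{"xyz":[-300,17,-4],"rot":[0,0,-1.14]},{"xyz":[-300,17,-4],"rot":[0,0,-1.14]},{"xyz":[-300,17,-4],"rot":[0,0,-1.14]}]' 150; cat > fc.py <<'E'
from h import *
f,x,y=sys.argv[1],float(sys.argv[2]),float(sys.argv[3])
print(ctrl.get_obs()['ee_pos'])
m,i=shot('wrist',f);p=proj(m,(x,y,16)).astype(int);print(p)
for k in blobs(i,(p[0]-60,p[1]-110,p[0]+60,min(p[1]+70,238)),300,2e4,lambda c:c[:,:,0]>110):
    c,s,a=rect(m,k,16);print(k.min(0),k.max(0),c.round(1),s.round(1),round(a,1))
    if abs(s[0]-65)<5 and abs(s[1]-29.5)<4: go((*c,70),(a+180)%180-90 if 0 else a+90)
E
python3 fc.py w11 553 -265
```

```text
t: 25.75
ee_pos: [549.9, -264.4, 135.8]
orientation: [-0.847, -3.023, -0.001]
ft_force: [0.5, 0.7, 0.2]
width: 36.2
grasp_force: 0.0
[ 549.94866481 -264.40214226  135.80984796]
[324 198]
[264. 163.] [341. 237.] [ 544.6 -285.6] [75.2 70.8] -34.3
```

```bash
python3 -c "
import cv2;i=cv2.imread('pics/w11.png')[130:270,220:420];cv2.imwrite('pics/w11c.png',cv2.resize(i,(800,560),interpolation=cv2.INTER_CUBIC))"
```

```text
(no output)
```

View pics/w11c.png

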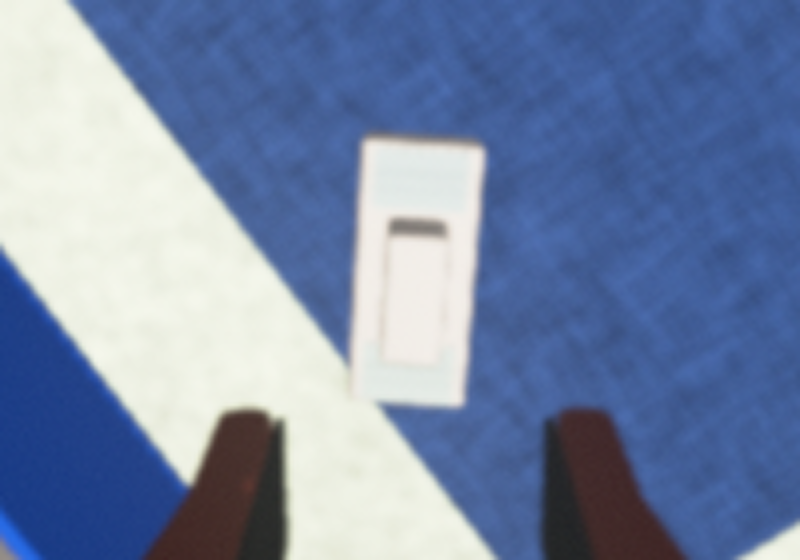

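Cartridge C's top corners are at full-image pixels (311,164.5), (341.2,167), (336,231.8) and (308,229.5). Its end reaches the mat's edge, which is why the blob merged with the bench.

```bash
python3 - <<'E'
from h import *
m=cam('wrist');k=np.array([(311,165),(341.2,167.5),(336,231.8),(308,229.5)])
c,s,a=rect(m,k,16);w=[onz(m,p,16)[:2] for p in k];cc=np.mean(w,0)
d=(w[0]+w[1]-w[2]-w[3]);print(c,cc,s,a,np.degrees(np.arctan2(d[1],d[0])))
go((*cc,60),a+90)
E
```

```text
[ 553.8737793  -266.09475708] [ 553.91839243 -265.98409091] [63.73789215 27.74318123] -34.91941833496094 145.29151216662845
xyz [-4.2, 0.4, 76.1] rot [-0.0, -0.002, 0.063]
```

```bash
python3 -m inch '[{"xyz":[-4,0.5,40],"rot":[0,0,0.063]},{"xyz":[-4,0.5,76],"rot":[0,0,0.063]},{"xyz":[-4,0.5,76],"rot":[0,0,0.063]},{"xyz":[-4,0.5,76],"rot":[0,0,0.063]},{"xyz":[-4,0.5,76],"rot":[0,0,0.063]}]'; python3 - <<'E'
from h import *
go((553.9,-266,19.5),55.2)
E
```

```text
t: 26.22
ee_pos: [555.2, -266.3, 62.3]
orientation: [0.938, 2.998, -0.0]
ft_force: [-0.7, -0.7, 0.7]
width: 36.0
grasp_force: 0.0
xyz [1.2, -0.5, 42.8] rot [0.0, 0.001, 0.001]
```

```bash
python3 -m inch '[{"xyz":[1,-0.5,15],"rot":[0,0,0]},{"xyz":[1,-0.5,33],"rot":[0,0,0]},{"xyz":[1,-0.5,43],"rot":[0,0,0]},{"xyz":[1,-0.5,43],"rot":[0,0,0]}]' && python3 -m inch '[{"xyz":[0,0,0],"rot":[0,0,0]},{"xyz":[0,0,0],"rot":[0,0,0]},{"xyz":[0,0,0],"rot":[0,0,0]},{"xyz":[0,0,0],"rot":[0,0,0]},{"xyz":[0,0,0],"rot":[0,0,0]}]' 255 && python3 -m inch '[{"xyz":[0,0,-30],"rot":[0,0,0]},{"xyz":[0,0,-60],"rot":[0,0,0]},{"xyz":[0,0,-100],"rot":[0,0,0]},{"xyz":[0,0,-100],"rot":[0,0,0]},{"xyz":[0,0,-100],"rot":[0,0,0]}]'; python3 - <<'E'
from h import *
go((530.3,40.5,103),-6.5)
E
```

```text
t: 26.55
ee_pos: [553.3, -266.0, 18.3]
orientation: [-0.939, -2.998, -0.0]
ft_force: [-0.5, 0.0, -0.4]
width: 35.9
grasp_force: 0.0
t: 26.97
ee_pos: [554.1, -266.6, 19.4]
orientation: [0.938, 2.997, -0.0]
ft_force: [-0.9, -0.5, 6.6]
width: 13.5
grasp_force: 30.0
t: 27.38
ee_pos: [555.0, -267.0, 121.0]
orientation: [0.937, 2.993, -0.001]
ft_force: [-0.8, -0.1, 0.4]
width: 13.6
grasp_force: 30.0
xyz [195.8, 238.5, 17.1] rot [0.003, 0.004, 1.077]
```

```bash
python3 -m inch '[{"xyz":[20,25,0],"rot":[0,0,0.1]},{"xyz":[40,50,0],"rot":[0,0,0.2]},{"xyz":[65,80,0],"rot":[0,0,0.3]},{"xyz":[90,110,5],"rot":[0,0,0.4]},{"xyz":[115,140,10],"rot":[0,0,0.5]},{"xyz":[140,170,17],"rot":[0,0,0.6]},{"xyz":[165,200,17],"rot":[0,0,0.7]},{"xyz":[196,238,17],"rot":[0,0,0.8]},{"xyz":[196,238,17],"rot":[0,0,0.92]},{"xyz":[196,238,17],"rot":[0,0,1.04]},{"xyz":[196,238,17],"rot":[0,0,1.075]},{"xyz":[196,238,17],"rot":[0,0,1.075]}]' && python3 -m inch '[{"xyz":[0,0,0],"rot":[0,0,0]},{"xyz":[0,0,0],"rot":[0,0,0]},{"xyz":[0,0,0],"rot":[0,0,0]}]'; python3 chk.py 530.3 40.5 w12;python3 -c "
import cv2;i=cv2.imread('pics/w12.png')[140:260,240:400];cv2.imwrite('pics/w12c.png',cv2.resize(i,(640,480),interpolation=cv2.INTER_CUBIC))"
```

```text
t: 28.38
ee_pos: [526.9, 41.6, 99.9]
orientation: [-2.34, -2.094, 0.003]
ft_force: [-0.1, -0.9, -0.5]
width: 13.6
grasp_force: 30.0
t: 28.63
ee_pos: [527.9, 40.8, 100.8]
orientation: [-2.34, -2.095, 0.001]
ft_force: [0.1, 0.1, -0.7]
width: 13.9
grasp_force: 30.0
front 192.5 193.5 -> along x mm 0.55
sides 295.5 298.5 356.5 348.7 -> y mm 1.35
slot uphill edge 167.5 167.9 px/mm -1.31
slot side 307.5 305.9
slot side 353.5 347.9
xyz [0.0, 2.4, 56.0] rot [-0.001, 0.0, 0.003]
```

View pics/w12c.png

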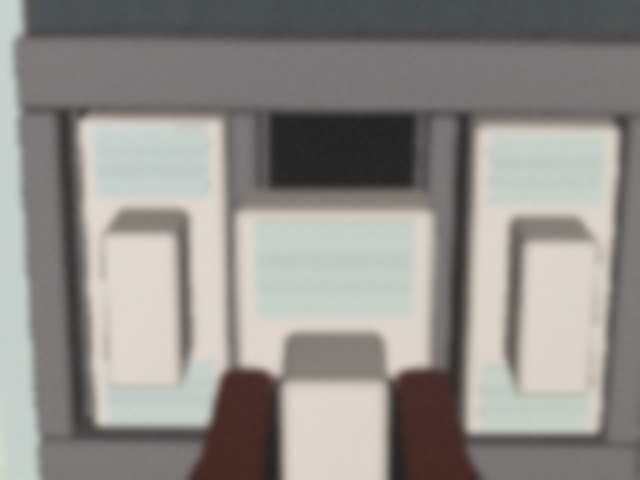

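A and B sit flush in the outer recesses. The held cartridge C is centred across (299 to 348) and about 1 mm too far uphill. The middle recess opens at columns 304 to 348.

```bash
python3 -m inch '[{"xyz":[-0.8,2.1,0],"rot":[0,0,0]},{"xyz":[-0.8,2.1,20],"rot":[0,0,0]},{"xyz":[-0.8,2.1,40],"rot":[0,0,0]},{"xyz":[-0.8,2.1,48],"rot":[0,0,0]},{"xyz":[-0.8,2.1,52],"rot":[0,0,0]},{"xyz":[-0.8,2.1,56],"rot":[0,0,0]},{"xyz":[-0.8,2.1,60],"rot":[0,0,0]},{"xyz":[-0.8,2.1,60],"rot":[0,0,0]}]' && python3 -m inch '[{"xyz":[0,0,2],"rot":[0,0,0]},{"xyz":[0,0,4],"rot":[0,0,0]},{"xyz":[0,0,6],"rot":[0,0,0]},{"xyz":[0,0,8],"rot":[0,0,0]},{"xyz":[0,0,8],"rot":[0,0,0]}]'
```

```text
t: 29.35
ee_pos: [530.3, 40.0, 41.2]
orientation: [2.341, 2.095, 0.0]
ft_force: [0.3, -0.5, 0.2]
width: 13.7
grasp_force: 30.0
t: 29.77
ee_pos: [530.4, 40.1, 33.4]
orientation: [2.341, 2.095, 0.001]
ft_force: [0.4, -0.1, -0.3]
width: 13.5
grasp_force: 30.0
```

```bash
python3 -m inch '[{"xyz":[0,0,1],"rot":[0,0,0]},{"xyz":[0,0,2],"rot":[0,0,0]},{"xyz":[0,0,2],"rot":[0,0,0]}]'
```

```text
t: 30.02
ee_pos: [530.4, 40.1, 33.3]
orientation: [2.341, 2.095, 0.001]
ft_force: [-6.1, -1.0, 25.1]
width: 13.6
grasp_force: 30.0
```

```bash
python3 -m inch '[{"xyz":[0,0,0],"rot":[0,0,0]},{"xyz":[0,0,0],"rot":[0,0,0]},{"xyz":[0,0,0],"rot":[0,0,0]},{"xyz":[0,0,-5],"rot":[0,0,0]},{"xyz":[0,0,-30],"rot":[0,0,0]},{"xyz":[0,0,-60],"rot":[0,0,0]},{"xyz":[0,0,-100],"rot":[0,0,0]},{"xyz":[0,0,-100],"rot":[0,0,0]}]' 180 && python3 -m inch '[{"xyz":[-40,0,0],"rot":[0,0,0]},{"xyz":[-70,0,0],"rot":[0,0,0]},{"xyz":[-70,0,0],"rot":[0,0,0]},{"xyz":[-70,0,0],"rot":[0,0,0]},{"xyz":[-70,0,0],"rot":[0,0,0]},{"xyz":[-70,0,0],"rot":[0,0,0]},{"xyz":[-70,0,0],"rot":[0,0,0]}]' 52; python3 - <<'E'
from h import *
import pickle
go((522.3,-29,18),-6.5)
m,i=shot('wrist','w13');pickle.dump(m,open('w13.pkl','wb'))
E
```

```text
t: 30.68
ee_pos: [534.1, 40.3, 137.4]
orientation: [2.337, 2.091, 0.012]
ft_force: [1.4, -0.6, -0.1]
width: 25.9
grasp_force: 0.0
t: 31.27
ee_pos: [522.5, -28.7, 131.1]
orientation: [-2.34, -2.096, 0.0]
ft_force: [0.9, 0.5, 0.3]
width: 68.2
grasp_force: 0.0
xyz [-0.3, -0.1, 113.1] rot [-0.0, -0.0, 0.004]
```

View pics/w13.png

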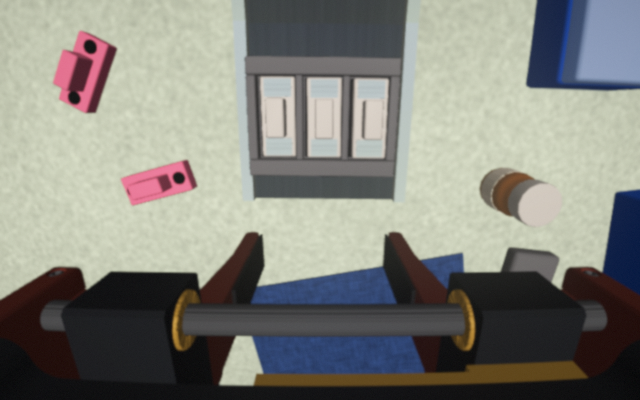

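All three fresh cartridges sit in the carrier. Its downhill top edge runs from (252,174) to (398,175), and the landing ends at row 199. The fingers are symmetric about it.

```bash
python3 - <<'E'
from h import *
import pickle
m=pickle.load(open('w13.pkl','rb'))
for p,z in(((252,174),30),((398,175),30),((252,199),10),((396,199),10)):print(onz(m,p,z).round(1))
E
python3 -m inch '[{"xyz":[0,0,40],"rot":[0,0,0]},{"xyz":[0,0,80],"rot":[0,0,0]},{"xyz":[0,0,105],"rot":[0,0,0]},{"xyz":[0,0,113],"rot":[0,0,0]},{"xyz":[0,0,113],"rot":[0,0,0]},{"xyz":[0,0,113],"rot":[0,0,0]}]'
```

```text
[463.8   1.3  30. ]
[588.8 -13.2  30. ]
[454.6 -25.9  10. ]
[590.3 -40.7  10. ]
t: 31.82
ee_pos: [522.8, -29.2, 18.7]
orientation: [-2.341, -2.095, 0.0]
ft_force: [0.5, -0.6, 0.2]
width: 69.9
grasp_force: 0.0
```

```bash
python3 -m inch '[{"xyz":[6,0,0],"rot":[0,0,0]},{"xyz":[12,0,0],"rot":[0,0,0]},{"xyz":[16,0,0],"rot":[0,0,0]},{"xyz":[20,0,0],"rot":[0,0,0]},{"xyz":[26,0,0],"rot":[0,0,0]},{"xyz":[32,0,0],"rot":[0,0,0]},{"xyz":[38,0,0],"rot":[0,0,0]},{"xyz":[44,0,0],"rot":[0,0,0]},{"xyz":[50,0,0],"rot":[0,0,0]},{"xyz":[56,0,0],"rot":[0,0,0]},{"xyz":[62,0,0],"rot":[0,0,0]},{"xyz":[68,0,0],"rot":[0,0,0]}]' && python3 -m inch '[{"xyz":[6,0,0],"rot":[0,0,0]},{"xyz":[12,0,0],"rot":[0,0,0]},{"xyz":[18,0,0],"rot":[0,0,0]},{"xyz":[24,0,0],"rot":[0,0,0]},{"xyz":[30,0,0],"rot":[0,0,0]},{"xyz":[36,0,-1],"rot":[0,0,0]},{"xyz":[42,0,-1],"rot":[0,0,0]},{"xyz":[48,0,-2],"rot":[0,0,0]},{"xyz":[54,0,-2],"rot":[0,0,0]},{"xyz":[60,0,-3],"rot":[0,0,0]},{"xyz":[66,0,-4],"rot":[0,0,0]},{"xyz":[70,0,-5],"rot":[0,0,0]}]'; python3 - <<'E'
from h import *
D=np.array([.1132,.9936,0]);o=ctrl.get_obs();print((o['ee_pos']-[522.5,-33,0])@D-150,o['ft_force'])
shot('wrist','w14')
E
```

```text
t: 32.82
ee_pos: [531.9, 37.9, 19.9]
orientation: [2.338, 2.093, 0.004]
ft_force: [2.6, -8.4, 1.9]
width: 70.0
grasp_force: 3.9
t: 33.82
ee_pos: [538.7, 108.0, 24.4]
orientation: [2.339, 2.094, 0.002]
ft_force: [0.6, -9.6, 3.2]
width: 70.0
grasp_force: 4.6
-8.097523146926278 [ 0.57724769 -9.59290043  3.18064316]
```

```bash
python3 -m inch '[{"xyz":[4,0,-0.5],"rot":[0,0,0]},{"xyz":[8,0,-1],"rot":[0,0,0]},{"xyz":[12,0,-1.5],"rot":[0,0,0]},{"xyz":[16,0,-2],"rot":[0,0,0]},{"xyz":[20,0,-2.5],"rot":[0,0,0]},{"xyz":[23,0,-3],"rot":[0,0,0]},{"xyz":[26,0,-4],"rot":[0,0,0]},{"xyz":[26,0,-4],"rot":[0,0,0]}]'; python3 -m inch '[{"xyz":[2,0,-0.5],"rot":[0,0,0]},{"xyz":[4,0,-0.5],"rot":[0,0,0]},{"xyz":[6,0,-1],"rot":[0,0,0]},{"xyz":[6,0,-1],"rot":[0,0,0]}]'
```

```text
t: 34.53
ee_pos: [541.6, 133.5, 28.6]
orientation: [2.34, 2.094, 0.003]
ft_force: [2.5, -5.2, 3.0]
width: 70.1
grasp_force: 2.7
t: 34.87
ee_pos: [542.2, 139.1, 29.5]
orientation: [2.34, 2.094, 0.002]
ft_force: [1.1, -7.5, 1.1]
width: 70.1
grasp_force: 3.5
```

```bash
for k in 1 2; do python3 -m inch '[{"xyz":[1.5,0,-0.2],"rot":[0,0,0]},{"xyz":[3,0,-0.4],"rot":[0,0,0]},{"xyz":[3,0,-0.4],"rot":[0,0,0]}]' | grep -E 'ee_pos|ft'; done
```

```text
ee_pos: [542.6, 141.9, 29.9]
ft_force: [2.0, -8.9, 2.2]
ee_pos: [542.9, 144.8, 30.3]
ft_force: [2.4, -9.0, 2.1]
```

```bash
python3 -m inch '[{"xyz":[1,0,-0.2],"rot":[0,0,0]},{"xyz":[2,0,-0.3],"rot":[0,0,0]},{"xyz":[2,0,-0.3],"rot":[0,0,0]}]' | grep -E 'ee_pos|ft'; python3 - <<'E'
from h import *
shot('scene','s5');shot('side','d5');
import cv2
a=cv2.imread('pics/s5.png')[120:250,290:470];b=cv2.imread('pics/d5.png')[210:340,200:380]
cv2.imwrite('pics/sd5.png',np.vstack([cv2.resize(a,(400,290),interpolation=cv2.INTER_CUBIC),cv2.resize(b,(400,290),interpolation=cv2.INTER_CUBIC)]))
E
```

```text
ee_pos: [542.8, 146.1, 30.6]
ft_force: [2.8, -13.7, 4.2]
```

```bash
python3 -m inch '[{"xyz":[0.7,0,0],"rot":[0,0,0]},{"xyz":[1.2,0,0],"rot":[0,0,0]},{"xyz":[1.2,0,0],"rot":[0,0,0]}]' | grep -E 'ee_pos|ft'
```

```text
ee_pos: [542.8, 146.2, 30.5]
ft_force: [2.5, -19.3, 4.7]
```

```bash
python3 -m inch '[{"xyz":[-1,0,0],"rot":[0,0,0]},{"xyz":[-2,0,0],"rot":[0,0,0]},{"xyz":[-4,0,0],"rot":[0,0,0]},{"xyz":[-10,0,0],"rot":[0,0,0]},{"xyz":[-20,0,0],"rot":[0,0,0]},{"xyz":[-20,0,-40],"rot":[0,0,0]},{"xyz":[-20,0,-80],"rot":[0,0,0]},{"xyz":[-20,0,-120],"rot":[0,0,0]},{"xyz":[0,0,-150],"rot":[0,0,0]},{"xyz":[20,0,-170],"rot":[0,0,0]},{"xyz":[20,0,-170],"rot":[0,0,0]},{"xyz":[20,0,-170],"rot":[0,0,0]}]' 220;python3 - <<'E'
from h import *
import pickle
m,i=shot('wrist','w15');pickle.dump(m,open('w15.pkl','wb'));print(ctrl.get_obs()['ee_pos'])
E
```

```text
t: 36.97
ee_pos: [544.7, 168.8, 200.4]
orientation: [2.339, 2.096, 0.003]
ft_force: [-0.9, -0.1, -0.3]
width: 12.3
grasp_force: 0.0
[543.60623459 167.96644055 198.85526757]
```

View pics/w15.png

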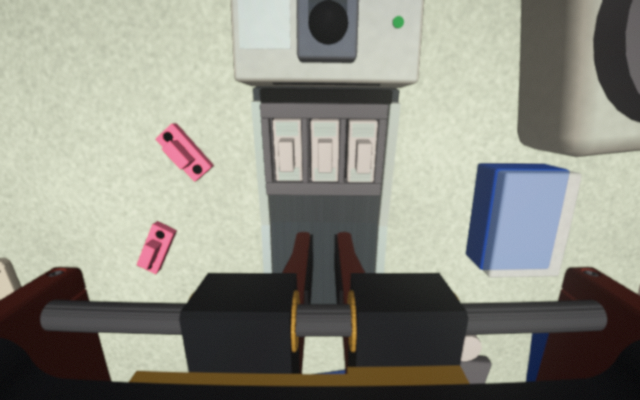

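The carrier's uphill edge lies against the black stop bar (rows 93 to 101), with all three foil cartridges in place. The lever ball is at (328,22), still leaning downhill.

```bash
python3 - <<'E'
from h import *
import pickle
m=pickle.load(open('w15.pkl','rb'));i=cv2.imread('pics/w15.png')[:,:,::-1]
k=max(blobs(i,(302,0,352,48),100,3000,lambda c:c.max(2)<45),key=cv2.contourArea if 0 else len);print(k.min(0),k.max(0))
c=(k.min(0)+k.max(0))/2;b=onz(m,c,137);print('ball',b)
s=cam('scene');print(tri((m,c),(s,(421,136))))
D=np.array([.1132,.9936,0]);V=np.array([.9936,-.1132,0])
o=ctrl.get_obs()['ee_pos'];print('along,across',(b-o)@D,(b-o)@V)
for p in((262,101),(389,102)):print('nose',onz(m,p,52).round(1))
t=b-38*D;go((t[0],t[1],200),-6.5)
E
```

```text
[309.   0.] [346.  43.]
ball [561.82791142 300.7469873  137.        ]
(array([562.74272405, 302.05630553, 135.52794115]), np.float64(1.2430343572856066))
along,across 133.99344507512254 3.074300198870077
nose [495.7 259.8  52. ]
nose [616.5 245.8  52. ]
xyz [96.0, 3.4, -1.2] rot [-0.001, 0.001, 0.003]
```

```bash
python3 - <<'E'
from h import *
import pickle
m=pickle.load(open('w15.pkl','rb'));i=cv2.imread('pics/w15.png')[:,:,::-1]
for c in(285,325,368):print([int(v) for v in i[76:124,c].mean(1)])
r=[(k,onz(m,(325,76+k),z).round(1)[:2].tolist(),z) for k,z in((8,62),(10,46),(25,46),(27,52))];print(r)
D=np.array([.1132,.9936]);b=np.array([562,301.3])
for k,z in((6,62),(12,46),(25,46),(26,52),(42,52),(117,38)):print(76+k,z,((onz(m,(325,76+k),z)[:2]-b)@D+176.2).round(1))
E
```

```text
[196, 188, 177, 160, 138, 108, 73, 52, 56, 67, 65, 56, 46, 39, 39, 38, 40, 38, 39, 39, 39, 38, 40, 39, 40, 45, 63, 88, 108, 115, 118, 116, 116, 116, 115, 114, 116, 116, 115, 113, 112, 111, 123, 147, 174, 191, 196, 199]
[202, 198, 186, 169, 149, 121, 85, 57, 54, 67, 70, 60, 51, 43, 40, 40, 41, 41, 40, 41, 41, 42, 41, 40, 41, 43, 57, 75, 97, 111, 114, 115, 115, 115, 114, 113, 115, 113, 114, 112, 110, 104, 108, 132, 163, 188, 196, 198]
[204, 200, 195, 181, 163, 142, 111, 77, 60, 61, 70, 68, 60, 51, 43, 44, 45, 45, 43, 44, 44, 43, 45, 45, 45, 44, 50, 65, 89, 110, 115, 115, 114, 115, 114, 114, 114, 113, 113, 113, 110, 107, 104, 118, 145, 175, 195, 198]
[(8, [557.1, 267.7], 62), (10, [557.2, 267.2], 46), (25, [555.7, 253.3], 46), (27, [555.4, 251.3], 52)]
82 62 144.0
88 46 139.9
101 46 127.8
102 52 126.7
118 52 111.8
193 38 33.1
```

```bash
python3 -m inch '[{"xyz":[40,1,0],"rot":[0,0,0]},{"xyz":[80,2,0],"rot":[0,0,0]},{"xyz":[96,3.5,0],"rot":[0,0,0]},{"xyz":[96,3.5,0],"rot":[0,0,0]},{"xyz":[96,3.5,0],"rot":[0,0,0]},{"xyz":[96,3.5,30],"rot":[0,0,0]},{"xyz":[96,3.5,50],"rot":[0,0,0]},{"xyz":[96,3.5,70],"rot":[0,0,0]},{"xyz":[96,3.5,70],"rot":[0,0,0]},{"xyz":[96,3.5,70],"rot":[0,0,0]}]' 255 && python3 -m inch '[{"xyz":[4,0,0],"rot":[0,0,0]},{"xyz":[8,0,0],"rot":[0,0,0]},{"xyz":[12,0,0],"rot":[0,0,0]},{"xyz":[16,0,0],"rot":[0,0,0]},{"xyz":[20,0,0],"rot":[0,0,0]},{"xyz":[24,0,0],"rot":[0,0,0]},{"xyz":[28,0,0],"rot":[0,0,0]},{"xyz":[32,0,0],"rot":[0,0,0]},{"xyz":[36,0,0],"rot":[0,0,0]},{"xyz":[40,0,0],"rot":[0,0,0]}]'
```

```text
t: 37.85
ee_pos: [557.3, 261.3, 128.0]
orientation: [-2.342, -2.093, 0.007]
ft_force: [0.4, 0.5, 0.8]
width: 0.4
grasp_force: 0.0
t: 38.68
ee_pos: [563.0, 303.7, 129.3]
orientation: [-2.341, -2.095, 0.0]
ft_force: [-1.0, -1.4, -0.2]
width: 0.7
grasp_force: 0.6
```

Contact is light, about 1.4 N. I push on in small steps and watch the force.

```bash
python3 -m inch '[{"xyz":[3,0,0],"rot":[0,0,0]},{"xyz":[6,0,0],"rot":[0,0,0]},{"xyz":[9,0,0],"rot":[0,0,0]},{"xyz":[12,0,0],"rot":[0,0,0]},{"xyz":[15,0,0],"rot":[0,0,0]},{"xyz":[15,0,0],"rot":[0,0,0]}]'|grep -E 'ee_pos|ft'; python3 -m inch '[{"xyz":[1,0,0],"rot":[0,0,0]},{"xyz":[2,0,0],"rot":[0,0,0]},{"xyz":[4,0,0],"rot":[0,0,0]},{"xyz":[4,0,0],"rot":[0,0,0]}]'|grep -E 'ee_pos|ft'
```

```text
ee_pos: [564.6, 318.6, 129.2]
ft_force: [0.6, 0.4, 0.6]
ee_pos: [565.0, 322.3, 129.3]
ft_force: [-0.2, -1.1, -1.0]
```

```bash
for s in 1 2 3; do python3 -m inch '[{"xyz":[1,0,0],"rot":[0,0,0]},{"xyz":[2,0,0],"rot":[0,0,0]},{"xyz":[2,0,0],"rot":[0,0,0]}]'|grep -E 'ee_pos|ft';done
```

```text
ee_pos: [565.3, 324.2, 129.4]
ft_force: [0.1, -0.7, -0.1]
ee_pos: [565.4, 325.4, 129.3]
ft_force: [-0.2, -4.8, -0.9]
ee_pos: [565.4, 325.7, 129.2]
ft_force: [0.1, -11.7, 2.6]
```

```bash
python3 -m inch '[{"xyz":[-10,0,0],"rot":[0,0,0]},{"xyz":[-30,0,0],"rot":[0,0,0]},{"xyz":[-50,0,-20],"rot":[0,0,0]},{"xyz":[-80,0,-60],"rot":[0,0,0]},{"xyz":[-110,0,-72],"rot":[0,0,0]},{"xyz":[-140,0,-72],"rot":[0,0,0]},{"xyz":[-157,0,-72],"rot":[0,0,0]},{"xyz":[-157,0,-72],"rot":[0,0,0]},{"xyz":[-157,0,-72],"rot":[0,0,0]},{"xyz":[-157,0,-72],"rot":[0,0,0]}]'; python3 - <<'E'
from h import *
m,i=shot('wrist','w16')
for c in(285,325,368):print([int(v) for v in i[76:124,c].mean(1)])
_,s=shot('scene','s6');a=cv2.imread('pics/scene0.png')[:,:,::-1]
D=lambda c:c.max(2)<50
for j,n in((a,'before'),(s,'after')):
    for k in blobs(j,(395,115,460,160),20,900,D):print(n,k.mean(0).round(),k.min(0),k.max(0))
D=np.array([.1132,.9936])
b=np.array([562,301.3])+D*48;print('expected ball px',proj(cam('scene'),(*b,137)),proj(cam('scene'),(562,301.3,137)))
# bystanders/pink unchanged: image difference outside arm
d=(np.abs(a.astype(int)-s.astype(int)).max(2)>50).astype(np.uint8)
n,l,st,_=cv2.connectedComponentsWithStats(d)
print([st[q].tolist() for q in range(1,n) if st[q][4]>25])
E
```

```text
t: 41.1
ee_pos: [548.8, 172.8, 201.6]
orientation: [-2.341, -2.095, -0.002]
ft_force: [0.3, -0.2, -0.0]
width: 0.4
grasp_force: 0.0
[198, 197, 196, 195, 195, 194, 191, 179, 162, 143, 115, 78, 50, 50, 62, 59, 53, 43, 36, 36, 38, 36, 38, 38, 37, 38, 38, 38, 38, 39, 46, 62, 90, 105, 113, 114, 113, 112, 112, 114, 110, 112, 113, 111, 111, 108, 112, 128]
[199, 199, 198, 199, 200, 199, 196, 188, 171, 151, 128, 94, 61, 49, 55, 58, 54, 47, 39, 37, 37, 38, 36, 38, 38, 38, 38, 37, 39, 38, 43, 57, 77, 97, 108, 111, 111, 112, 110, 111, 112, 110, 109, 111, 111, 106, 108, 120]
[202, 201, 201, 201, 201, 202, 202, 196, 183, 166, 145, 113, 77, 54, 57, 63, 64, 54, 45, 41, 42, 42, 42, 42, 44, 43, 43, 43, 43, 44, 45, 52, 67, 90, 106, 112, 112, 111, 112, 111, 111, 111, 110, 110, 111, 108, 101, 104]
before [399. 157.] [395. 153.] [405. 159.]
before [426. 133.] [401. 115.] [459. 159.]
after [399. 157.] [395. 153.] [405. 159.]
after [422. 153.] [410. 144.] [436. 159.]
after [425. 121.] [395. 115.] [459. 134.]
expected ball px [433.35358301 129.71209757] [420.23101961 135.60582597]
[[181, 0, 18, 8, 73], [398, 0, 33, 30, 529], [256, 6, 13, 9, 76], [3, 12, 18, 11, 84], [352, 18, 55, 64, 1350], [0, 22, 29, 25, 463], [189, 25, 22, 13, 90], [173, 36, 6, 11, 42], [391, 36, 25, 34, 244], [0, 43, 35, 27, 521], [240, 53, 26, 21, 307], [0, 70, 8, 23, 108], [6, 72, 13, 12, 71], [359, 90, 54, 47, 626], [0, 94, 10, 21, 141], [0, 118, 20, 29, 181], [428, 129, 11, 11, 47], [35, 131, 19, 11, 44], [416, 131, 9, 11, 72], [0, 139, 58, 63, 725], [390, 156, 25, 24, 63], [371, 159, 38, 31, 376], [322, 189, 27, 10, 116], [329, 197, 23, 11, 73], [255, 223, 26, 16, 204], [290, 245, 20, 23, 209], [244, 257, 13, 23, 229], [175, 282, 32, 27, 462]]
```

```bash
python3 -c "
from workcell import ctrl
print(ctrl.close_job())"
```

```text
the job is handed in; nothing more can be done
None
```

The job is handed in at about 41 s of robot time: both spent cartridges are in the waste box, all three fresh ones were pressed flush, the carrier rests against the rubber stop, and the lever was then thrown fully uphill, with the bystanders unmoved in the final scene picture.

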